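# Move a brittle dry clay tile to the kiln shelf with a lifter

## Task

The flat clay tile drying across the two wooden strips is bone dry and cracks under more than about 10 N, so never touch it with the gripper: take the lifter by its sloping wooden grip, slide its blade between the strips under the tile, and lift the tile clear. Carry it to the round kiln shelf, lay it gently across the middle of the two bars there, square to them, without pushing or dropping it, and draw the blade out. Then put the lifter back down flat on its plywood pad, and leave the other ware where it stands.

Things in the scene. Friction and masses are not known exactly. Their poses are not given: they have to be found in the camera images.
- tile: Brittle unfired grey clay tile with a pressed oval pattern, 100 mm (its x) by 140 mm (its y) by 9 mm thick, 0.15 to 0.27 kg. Origin at the centre of its underside, z up. It lies across the ware board's strips to within 6 mm and 0.05 rad of centred and square.
- ware_board: Fixed plywood board 200 (x) by 160 (y) by 12 mm, with two wooden strips along its x, each 140 mm long, 10 wide, 18 tall, centred at y = +54 and -54 mm: 98 mm free between them, strip tops 30 mm above its origin. Origin: centre of its underside, on the bench. Its x points away from the robot within 0.15 rad; its far (+x) end is open for the blade. On the left or right half of the table.
- kiln_shelf: Fixed round pale fireclay shelf, 210 mm across, on feet, top 43 mm above its origin; on it two pale bars along its x, each 140 mm long, 10 wide, 18 tall, centred at y = +54 and -54 mm: 98 mm free between them, bar tops 61 mm above its origin. Origin on the bench under its centre. Its x points away from the robot within 0.15 rad. On the other half of the table from the ware board.
- lifter: Loose, 0.25 kg: flat steel blade 112 (x) by 76 (y) by 2.5 mm; from its far (+x) edge a flat wooden grip slopes up and away, 30 degrees from vertical: 96 mm wide (y), 12 mm thick, from 26 to 102 mm up the slope (below it a 3 mm steel web). Starts flat on its pad. Origin: centre of the blade's underside; x from the blade's tip (towards the robot) to the grip, z up.
- lifter_grip (a point): Middle of the grip's thickness and width, 70 mm up the slope: at (90, 0, 63) mm in the lifter's frame, with the lifter's axes. Pinch the grip here across its 12 mm thickness with the fingers pointing down the slope, along (-0.5, 0, -0.866) in the lifter's frame.
- pad: Fixed thin plywood pad 200 (x) by 100 (y) by 6 mm, in the middle of the table, on which the lifter lies. Origin at the centre of its underside on the bench.
- bowl: Bystander: open unfired clay bowl, 90 mm across, 55 mm tall, beyond the middle of the table; origin under its centre.
- vase: Bystander: dark clay vase, 110 mm across, 160 mm tall, far right; origin under its centre.
- bucket: Bystander: white plastic tub, 130 mm across, 120 mm tall, right side; origin under its centre.
- tool_jar: Bystander: blue metal jar with wooden tools standing in it, 76 mm across, jar 100 mm tall, tools to 190 mm, left side; origin under its centre.
- rolling_pin: Bystander: wooden rolling pin lying along y, 48 mm thick, 300 mm long with handles, far left; origin under its centre.
- cutter: Bystander: steel ring cutter, 96 mm across, 35 mm tall, near right; origin under its centre.
- sponge: Bystander: yellow sponge block 100 x 65 x 35 mm, near left; origin under its centre.
- bat: Bystander: loose square white plaster slab 130 x 130 x 25 mm, beyond and right of the middle; origin under its centre.
Things that resemble listed ones, but are neither listed nor needed, are in the scene too. What is shaped like the lifter but green or pink is not meant.

How it is judged:
On the way, in this order (a step that is already met when the one before it is completed fails the run):
1. the tile is lifted clear of the strips on the lifter's blade (contact force between lifter and tile above 0.5 N and z of tile in the frame of ware_board above 0.045 m and contact force between tile and ware_board below 0.05 N), for 0.2 s.
2. the tile lies across the kiln shelf's bars, centred and square, free of the lifter (x of tile in the frame of kiln_shelf between -0.018 and 0.018 m and y of tile in the frame of kiln_shelf between -0.018 and 0.018 m and z of tile in the frame of kiln_shelf between 0.058 and 0.064 m and angle between the x axis of tile and the x axis of kiln_shelf, either way round below 0.16 rad and angle between tile's own z axis and vertical below 0.06 rad and contact force between lifter and tile below 0.05 N and linear speed of tile below 0.02 m/s), for 0.3 s.
At the end, for the whole second after the job is handed in: Tile flat and at rest on the kiln shelf's two bars, centre within 18 mm of the shelf's along each shelf axis, square within 9 degrees, clear of the lifter; lifter flat and at rest on its pad, origin within 50 mm along and 40 mm across of the pad's centre (all of step 2 and x of lifter in the frame of pad between -0.05 and 0.05 m and y of lifter in the frame of pad between -0.04 and 0.04 m and z of lifter in the frame of pad between 0.003 and 0.011 m and angle between lifter's own z axis and vertical below 0.06 rad and linear speed of lifter below 0.02 m/s); the robot touches nothing.
It fails at once if the tile is loaded by more than 10 N of contact force (contact force between tile and anything else above 10 N).
It fails at once if the gripper or arm touches the tile (contact force between any of the fingers, the arm and tile above 0.2 N).
It fails at once if a bystander is moved by more than 20 mm or tipped (distance of any of bowl, vase, bucket, tool_jar, rolling_pin, cutter, sponge, bat from where it was at the start of the episode above 0.02 m or angle between any of bowl, vase, bucket, tool_jar, rolling_pin, cutter, sponge, bat's own z axis and vertical above 0.3 rad).
It also fails if it takes over 66 s, if anything falls off the work surface, if the arm or the gripper's body presses on something with over 40 N, if the wrist force passes 120 N, or if a joint passes its speed limit or range.

## Robot

A 6-joint arm with a two-finger parallel gripper is mounted at the origin on the work surface. World frame = base frame: x ahead of the robot, y to its left, z up, the work surface at z = 0. Lengths are in m, angles in rad, forces in N, time in s.
With the tool pointing down it reaches from about 0.375 to 0.9 m from the base axis. Payload 3.1 kg.
Tool frame: the origin (TCP) lies on the centre line of the jaws, within the pads' length; the fingertips stand 17 mm ahead of it and the grasp point (between the pads) lies 2 mm behind it; z points along the fingers, y is the line along which they close (so a half turn about z gives the same grasp; the last joint's range is limited). The gripper opens to 87 mm and grips with 3 to 60 N. Pads are 19 mm wide; open, the fingers measure 117 mm over their backs; the gripper's body (75 mm by 190 mm) begins 51 mm behind the grasp point.
Start: joints at [1.151, 0.527, 1.433, -0, 1.181, -0.178], TCP at [0.149, 0.607, 0.24] pointing down, gripper open.
Joint ranges: [-3.08, 3.08], [-0.75, 2.2], [0.22, 2.44], [-1.43, 4.57], [0, 2.65], [-2.85, 2.85]. Speed limits (rad/s): [2.79, 2.79, 3.14, 3.14, 3.14, 3.14].

## Interface

Orientations are given as a rotation vector (axis times angle).
In Python, from plant import observe, read_camera, camera_model, hand_in gives the robot as it stands.
- The arm moves only by the tool carry_out, never from a script. Its argument "targets" is a list of rows, each a list of 3 entries, a list of its own where there are three numbers: the shift along the tool's x, y, z in mm, then the turn about the tool's z in rad, then the closure, from -1 (fully open) to 1 (shut), so that 0 is half open. A call has 1 to 5 rows; each row shifts and turns the commanded pose from where the row before left it, along the tool's axes as they then stand; what a row does not reach is not made up. A row lasts 1/12 s, in which the tool goes at most 41.7 mm and 7.16 degrees, less where a joint would pass 70% of its speed; a pose out of reach is approached as far as the arm can. A call with a gripper value outside its range is refused whole. The fingers move at their own pace and stop on an object; "newtons" is the grip in N (left out, the last holds). Time passes only in rows, so rows that do not move let the fingers close. It gives the time, the measured TCP pose, the force, the opening and the grip force at its end, in the units of the state.
- observe(): the state, without advancing time (a new reading comes with each control period).
- read_camera(name): name is "side" or "top"; returns (picture, depth): 384x512x3 uint8, red, green, blue; 384x512 float32, m along the optical axis (not along the pixel's ray), 0 where there is no reading.
- camera_model(name): a dict with "fx", "fy", "cx", "cy" (pixels), "rvec" (rotation vector, rad) and "tvec" (3), from world to camera coordinates, as OpenCV has them. Camera axes: x right, y down, z forward; pixel columns grow to the right and rows downward; lengths in m; the calibration is good to about 2 mm. A picture is of the moment at which its call begins. camera_model takes no time and is no camera call.
- hand_in(): hands the job in; it is judged then, once.
The state is a dict: "time_s": time; "qpos": joint angles; "qvel": joint speeds; "joint_torque": joint torques, N m; "position": TCP position; "tool_rot": TCP orientation; "force": force on the tool from outside, world axes, zero at the start; "moment": the same for the moment, N m; "gripper_width": opening from 0.0 (shut) to 1.0 (fully open); "gripper_force": force on a finger pad.
Only numpy, scipy, OpenCV 4.12 (cv2) and the standard library are available. Lean on these libraries where they do the work, as an engineer would, in place of code of your own. Each camera call takes 0.05 s, during which the arm holds its last target. There are 200 camera calls.

## Working session

There is one attempt and no reset: what is moved stays moved. The work goes in short steps, Python scripts to look and compute and a tool call to move; the robot and the scene stay as the last step left them, time stands still between calls to the robot, and variables do not carry over. Pictures are saved under pics/ and viewed, at most 11 in all, crops included, and the job is handed in when it is done.

Besides the shell and the picture viewer there is one more tool, called after ">>>" as name(argument=value, ...), one argument or row to a line, values as JSON. carry_out: Moves the arm, as the interface text tells. Its arguments: {"type":"object","properties":{"targets":{"type":"array","items":{"type":"array"}},"newtons":{"type":"number"}},"required":["targets"]}

```bash
ls; mkdir -p pics
cat > h.py <<'E'
import numpy as np, cv2
from scipy.spatial.transform import Rotation as R
from plant import observe, read_camera, camera_model, hand_in
def cloud(name, d):
    m=camera_model(name); v,u=np.mgrid[0:384,0:512]
    p=np.stack([(u-m['cx'])/m['fx']*d,(v-m['cy'])/m['fy']*d,d],-1)
    Rm=R.from_rotvec(np.ravel(m['rvec'])).as_matrix()
    w=(p-np.ravel(m['tvec']))@Rm
    w[d==0]=np.nan
    return w
E
python3 - <<'E'
from h import *
for n in ['top','side']:
    a,d=read_camera(n); np.savez(n+'0.npz',a=a,d=d); cv2.imwrite(f'pics/{n}0.png',cv2.resize(a[:,:,::-1],(800,600),interpolation=cv2.INTER_CUBIC))
    m=camera_model(n); print(m)
print(observe())
E
```

```text
pics
{'fx': 492.20579960060144, 'fy': 492.20579960060144, 'cx': 254.93591683129335, 'cy': 194.42736522108368, 'rvec': array([ 2.12420947, -2.13296718,  0.19937165]), 'tvec': array([8.73909902e-05, 4.63368818e-01, 1.53620749e+00])}
{'fx': 463.7709188320424, 'fy': 463.7709188320424, 'cx': 249.75998633896518, 'cy': 186.79842969214835, 'rvec': array([ 2.17532785, -0.54243293,  0.29232199]), 'tvec': array([-0.39812865,  0.20672955,  1.3695169 ])}
{'time_s': 0.1, 'qpos': array([ 1.15150340e+00,  5.28370469e-01,  1.43380815e+00, -2.39721993e-05,
        1.18136786e+00, -1.78489134e-01]), 'qvel': array([ 2.83700425e-05, -2.88962516e-03, -4.55050378e-03,  1.41888536e-05,
       -1.30995834e-03, -4.64843232e-04]), 'joint_torque': array([ 4.39674818e-05, -4.40985417e+01, -1.77151054e+01,  6.35212194e-02,
        5.32862451e-02, -2.76516056e-05]), 'position': array([0.14875971, 0.60638264, 0.23866031]), 'tool_rot': array([-3.77259522e-01, -3.11829914e+00,  2.94273359e-03]), 'force': array([ 0.3042228 ,  0.08567912, -0.21346789]), 'moment': array([-0.01789432,  0.00267508,  0.00525867]), 'gripper_force': 0.0, 'gripper_width': 1.0013145132505747}
```

View pics/top0.png

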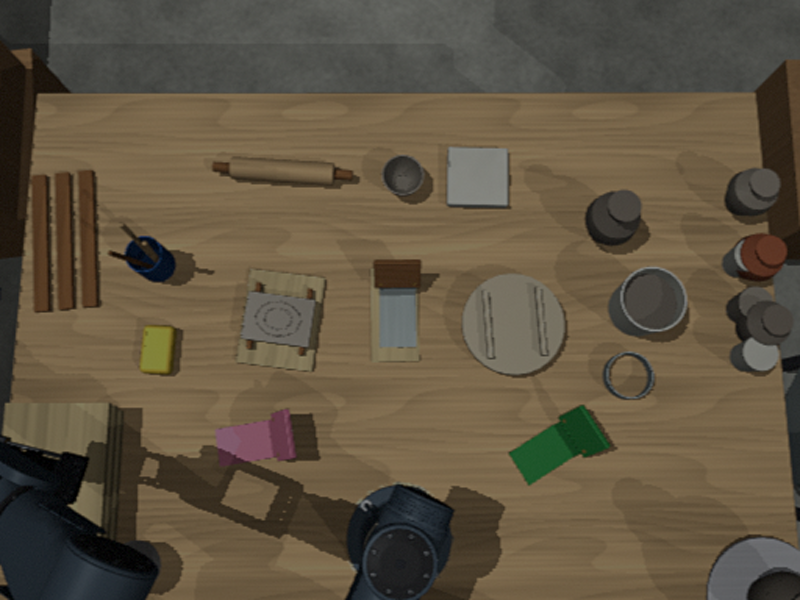

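View pics/side0.png

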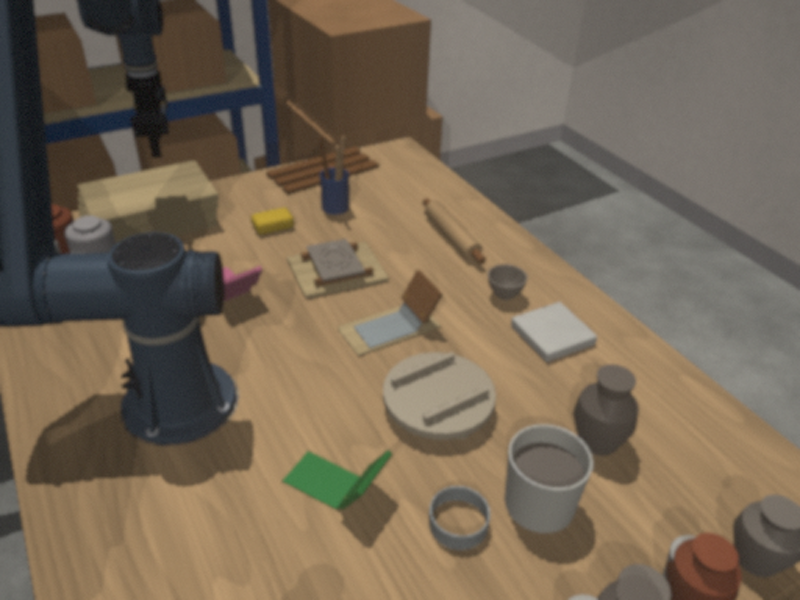

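The top view (800x600) shows the tile at about (279,318) on the left board, the lifter blade at (398,318) with its brown grip at (398,273), and the kiln shelf at (514,325). The gripper is lower left, clear of all three.

```bash
cat > seg.py <<'E'
from h import *
def rect(w,mask,name):
    p=w[mask]; p=p[np.isfinite(p).all(1)]
    r=cv2.minAreaRect((p[:,:2]*1000).astype(np.float32))
    print(name,len(p),'c',np.round(r[0],1),'size',np.round(r[1],1),'ang',round(r[2],2),'mean',np.round(p.mean(0)*1000,1),'z pct',np.round(np.percentile(p[:,2],[5,50,95])*1000,1))
    return p
E
python3 - <<'E'
from seg import *
f=np.load('top0.npz');a,d=f['a'],f['d'];w=cloud('top',d)
V,U=np.mgrid[0:384,0:512]; s=.64
def box(x0,y0,x1,y1): return (U>=x0*s)&(U<=x1*s)&(V>=y0*s)&(V<=y1*s)
z=w[...,2]*1000
b=box(225,255,340,380)
rect(w,b&(z>34)&(z<46),'tile'); rect(w,b&(z>6)&(z<46),'board'); 
for nm,bb in [('stripL',box(225,255,272,380)),('stripR',box(290,255,340,380))]: rect(w,bb&(z>22)&(z<34),nm)
b=box(450,265,575,385)
rect(w,b&(z>30)&(z<80),'shelf');
for nm,bb in [('barL',box(470,270,505,370)),('barR',box(520,270,560,370))]: 
    p=rect(w,bb&(z>54)&(z<70),nm); l=cv2.fitLine((p[:,:2]).astype(np.float32),cv2.DIST_L2,0,.01,.01).ravel(); print(l)
b=box(360,250,435,370)
rect(w,b&(z>4)&(z<12),'pad+blade'); g=rect(w,b&(z>35),'grip')
hsv=cv2.cvtColor(a,cv2.COLOR_RGB2HSV)
print(hsv[int(318*s),int(398*s)],hsv[int(318*s),int(376*s)])
bl=box(372,280,420,352)&(hsv[...,0]>90)&(hsv[...,0]<130)&(z<16)
rect(w,bl,'blade')
# grip plane
c=g.mean(0);n=np.linalg.svd(g-c)[2][2];print('n',n)
print('bench',np.nanmedian(z[box(300,380,500,400)]))
E
```

```text
tile 1171 c [444.9 245.7] size [140.  121.1] ang 81.67 mean [434.7 247.8  38.8] z pct [34.7 38.5 43.6]
board 2919 c [442.4 242.2] size [240.7 255. ] ang 89.68 mean [435.  244.3  24. ] z pct [ 7.3 17.6 42.4]
stripL 103 c [440.2 285.6] size [ 61.5 141.5] ang 84.16 mean [435.8 291.6  30.8] z pct [23.7 32.1 33.9]
stripR 102 c [439.6 196.9] size [ 48.  151.3] ang 88.95 mean [430.  196.   30.8] z pct [24.7 31.7 33.8]
shelf 3332 c [ 422.8 -233.9] size [208.1 208.5] ang 21.31 mean [ 421.4 -233.    43.6] z pct [36.2 42.4 59.3]
barL 142 c [ 419.5 -180.3] size [140.3  11. ] ang 3.5 mean [ 418.7 -180.    60.5] z pct [55.8 60.5 65.6]
[ 0.99853563  0.05409803  0.41873953 -0.18004622]
barR 134 c [ 425.8 -287.8] size [136.9  11.5] ang 3.42 mean [ 424.4 -287.7   59.9] z pct [54.9 60.  65.8]
[ 0.9983543   0.05734661  0.4243706  -0.2876969 ]
pad+blade 1046 c [460.2  -0.5] size [156.1 253.5] ang 89.67 mean [428.6   6.6   7.4] z pct [ 4.3  7.2 11.1]
grip 536 c [523.1   2.6] size [93.6 45.1] ang 89.72 mean [522.1   2.7  71.9] z pct [39.8 73.6 98.1]
[ 90  16 115] [ 21  84 128]
blade 70 c [ 4.388e+02 -3.000e-01] size [115.3  68.4] ang 0.04 mean [428.9  -4.    7.6] z pct [ 1.2  7.6 13.9]
n [-0.84534525 -0.00165348  0.53421781]
bench -0.694017828722732
```

```bash
cat >> seg.py <<'E'
def onplane(name,uv,z):
    m=camera_model(name);Rm=R.from_rotvec(np.ravel(m['rvec'])).as_matrix();t=np.ravel(m['tvec'])
    uv=np.asarray(uv,float);r=np.stack([(uv[:,0]-m['cx'])/m['fx'],(uv[:,1]-m['cy'])/m['fy'],np.ones(len(uv))],-1)@Rm
    c=-Rm.T@t; return c+r*((z-c[2])/r[:,2])[:,None]
def project(name,P):
    m=camera_model(name);return cv2.projectPoints(np.asarray(P,float),np.ravel(m['rvec']),np.ravel(m['tvec']),np.array([[m['fx'],0,m['cx']],[0,m['fy'],m['cy']],[0,0,1.]]),None)[0][:,0]
def maskrect(name,mask,z,label):
    mask=cv2.morphologyEx(mask.astype(np.uint8),cv2.MORPH_OPEN,np.ones((3,3)))
    n,l,st,_=cv2.connectedComponentsWithStats(mask);k=1+np.argmax(st[1:,4])
    c=max(cv2.findContours((l==k).astype(np.uint8),0,2)[0],key=cv2.contourArea)[:,0]
    P=onplane(name,c,z)[:,:2]*1000
    r=cv2.minAreaRect(P.astype(np.float32)); print(label,np.round(r[0],1),np.round(r[1],1),'ang',round(r[2],2));return r
E
python3 - <<'E'
from seg import *
f=np.load('top0.npz');a,d=f['a'],f['d'];w=cloud('top',d);z=w[...,2]*1000
V,U=np.mgrid[0:384,0:512]; s=.64
def box(x0,y0,x1,y1): return (U>=x0*s)&(U<=x1*s)&(V>=y0*s)&(V<=y1*s)
hsv=cv2.cvtColor(a,cv2.COLOR_RGB2HSV);H,S,Vv=[hsv[...,i] for i in range(3)]
maskrect('top',box(225,270,340,365)&(S<50),.039,'tile')
maskrect('top',box(360,275,435,370)&(S<45),.0085,'blade')
b=box(360,250,422,295)
print(hsv[170:184:4,240:272:6].tolist())
P=w[b&(z>30)];
# grip points to lifter slope frame: front/face plane
for zz in (45,55,65,75,85,95):
    q=P[abs(P[:,2]*1000-zz)<5]*1000; print(zz,len(q),q[:,0].mean().round(1),np.percentile(q[:,1],[1,50,99]).round(1))
# edges lines of board/strips
m=box(225,255,340,380)&(S>110)
o=cv2.resize(a[150:250,130:380,::-1],(800,320),interpolation=cv2.INTER_CUBIC);cv2.imwrite('pics/crop0.png',o)
E
```

```text
tile [434.8 245.6] [140.2  99.1] ang 82.15
blade [ 4.432e+02 -3.000e-01] [ 74.9 122.8] ang 89.99
[[[13, 159, 61], [14, 156, 62], [14, 150, 63], [13, 159, 64], [14, 158, 63], [18, 99, 113]], [[14, 150, 61], [13, 150, 63], [13, 152, 62], [14, 148, 62], [15, 163, 61], [18, 99, 111]], [[14, 157, 60], [15, 157, 60], [13, 145, 60], [15, 163, 58], [14, 145, 60], [17, 107, 69]], [[14, 154, 58], [14, 150, 63], [13, 162, 60], [13, 146, 61], [17, 158, 66], [19, 99, 62]]]
45 65 505.7 [-44.1   1.   47.2]
55 79 511.6 [-41.3   4.2  49. ]
65 70 517.5 [-43.5  -0.6  48.6]
75 79 523.1 [-43.2   4.2  48.4]
85 66 529.3 [-43.    7.3  48.2]
95 135 537.4 [-42.8   1.   46.9]
```

View pics/crop0.png

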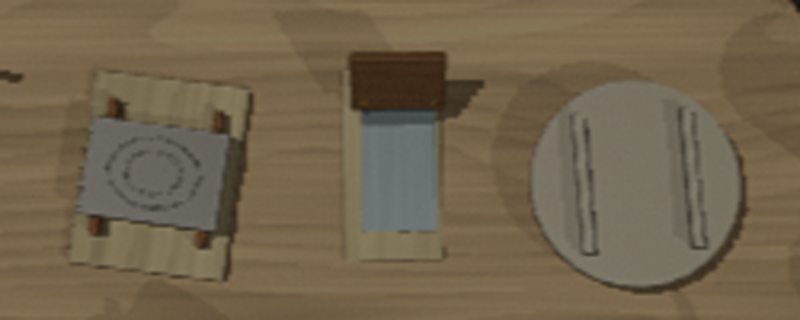

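The lifter's yaw is about 0, the tile's about −0.137 rad, and the shelf's about +0.058 rad. In the crop the tile centre is (152,173), the blade (398,170) and the shelf (637,185). Moves only allow a turn about the tool's own z, so I can't directly command the 30° tilt the grip needs. I'll start with the tool axes and the board pose.

Run:
```python
from seg import *
s=observe(); print(R.from_rotvec(s['tool_rot']).as_matrix().round(3))
f=np.load('top0.npz');a,d=f['a'],f['d'];s=.3125
# strips' end midpoints (crop px -> full px), at z=.030
c=np.array([[115,98],[95,237],[221,111],[202,250]])*s+[130,150]-.35
P=onplane('top',c,.030)*1000; print(P.round(1)); print('mid',P.mean(0), 'yaw',[np.arctan2(*(P[i]-P[i+1])[1::-1]) for i in (0,2)])
c=np.array([[95,70],[251,90],[226,281],[68,262]])*s+[130,150]-.35
P=onplane('top',c,.012)*1000; print(P.round(1)); print('board',P.mean(0),'yaw',np.arctan2(*(P[0]+P[1]-P[2]-P[3])[1::-1]))
# bystanders
w=cloud('top',d)
for n,(u,v) in dict(bowl=(403,176),bat=(478,177),vase=(612,218),pin=(280,171)).items(): print(n,onplane('top',[[u*.64,v*.64]],.03).round(3))
# side view mask check of web width: heel corners
```

```text
[[-0.971  0.238 -0.001]
 [ 0.238  0.971 -0.002]
 [ 0.    -0.002 -1.   ]]
[[513.4 288.   30. ]
 [371.6 303.9  30. ]
 [499.5 180.3  30. ]
 [358.2 196.9  30. ]]
mid [435.67834028 242.26009531  30.        ] yaw [np.float64(-0.11199967609097031), np.float64(-0.11729102042944411)]
[[546.8 312.6  12. ]
 [525.1 151.8  12. ]
 [328.9 174.4  12. ]
 [348.6 333.7  12. ]]
board [437.35541806 243.13181661  12.        ] yaw -0.11043400482234485
bowl [[ 0.743 -0.013  0.03 ]]
bat [[ 0.74  -0.173  0.03 ]]
vase [[ 0.648 -0.455  0.03 ]]
pin [[0.755 0.249 0.03 ]]
```

>>> carry_out(
  targets=[
    [[0,0,0],0,-1],
  ],
)

```text
time_s: 0.18
position: [0.1488, 0.6066, 0.2389]
tool_rot: [-0.377, -3.118, 0.002]
force: [0.2, 0.2, 0.1]
gripper_width: 1.001
gripper_force: 0.0
```

```bash
cat > plan.py <<'E'
from h import *
def plan(dp,dyaw=0.,n=None,clo=-1,R0=None):
    """dp world mm, dyaw about world z (tool vertical -> turn=-dyaw); rows in tool axes"""
    Rm=R.from_rotvec(observe()['tool_rot']) if R0 is None else R0
    n=n or int(np.ceil(max(np.linalg.norm(dp)/41,abs(dyaw)/.122)))
    rows=[]
    for i in range(n):
        # shift is in axes before the turn
        t=Rm.inv().apply(np.array(dp)/n); rows.append([[round(float(x),1) for x in t],round(-dyaw/n,4),clo]); Rm=Rm*R.from_rotvec([0,0,-dyaw/n])
    for k in range(0,n,5): print(rows[k:k+5])
    return Rm
E
python3 -c "
from plan import *
plan([301,-607,-40],-1.33,18)"
```

```text
[[[-24.3, -28.8, 2.3], 0.0739, -1], [[-26.3, -26.9, 2.3], 0.0739, -1], [[-28.3, -24.9, 2.3], 0.0739, -1], [[-30.0, -22.7, 2.3], 0.0739, -1], [[-31.6, -20.4, 2.3], 0.0739, -1]]
[[[-33.0, -18.0, 2.3], 0.0739, -1], [[-34.3, -15.6, 2.3], 0.0739, -1], [[-35.3, -13.0, 2.3], 0.0739, -1], [[-36.2, -10.3, 2.3], 0.0739, -1], [[-36.9, -7.6, 2.3], 0.0739, -1]]
[[[-37.3, -4.9, 2.3], 0.0739, -1], [[-37.6, -2.1, 2.3], 0.0739, -1], [[-37.6, 0.6, 2.3], 0.0739, -1], [[-37.5, 3.4, 2.3], 0.0739, -1], [[-37.1, 6.2, 2.3], 0.0739, -1]]
[[[-36.6, 8.9, 2.3], 0.0739, -1], [[-35.8, 11.6, 2.3], 0.0739, -1], [[-34.9, 14.2, 2.3], 0.0739, -1]]
```

>>> carry_out(
  targets=[
    [[-24,-29,2],0.074,-1],
    [[-26,-27,2],0.074,-1],
    [[-28,-25,2],0.074,-1],
    [[-30,-23,2],0.074,-1],
    [[-32,-20,2],0.074,-1],
  ],
)

```text
time_s: 0.6
position: [0.2321, 0.4364, 0.2293]
tool_rot: [-0.949, -2.995, 0.001]
force: [-0.1, 0.8, -0.0]
gripper_width: 0.998
gripper_force: 0.0
```

>>> carry_out(
  targets=[
    [[-33,-18,2],0.074,-1],
    [[-34,-16,2],0.074,-1],
    [[-35,-13,2],0.074,-1],
    [[-36,-10,2],0.074,-1],
    [[-37,-8,2],0.074,-1],
  ],
)

```text
time_s: 1.02
position: [0.3152, 0.268, 0.2196]
tool_rot: [1.484, 2.769, 0.001]
force: [0.8, -0.5, -0.5]
gripper_width: 0.998
gripper_force: 0.0
```

>>> carry_out(
  targets=[
    [[-37,-5,2],0.074,-1],
    [[-38,-2,2],0.074,-1],
    [[-38,1,2],0.074,-1],
    [[-37,3,2],0.074,-1],
    [[-37,6,2],0.074,-1],
  ],
)

```text
time_s: 1.43
position: [0.3984, 0.0991, 0.2096]
tool_rot: [1.969, 2.448, 0.0]
force: [0.4, 0.2, 0.1]
gripper_width: 0.997
gripper_force: 0.0
```

>>> carry_out(
  targets=[
    [[-37,9,2],0.074,-1],
    [[-36,12,2],0.074,-1],
    [[-35,14,2],0.074,-1],
    [[0,0,0],0,-1],
  ],
)

```text
time_s: 1.77
position: [0.4535, -0.007, 0.2039]
tool_rot: [2.227, 2.205, 0.003]
force: [0.5, -0.3, 0.6]
gripper_width: 0.998
gripper_force: 0.0
```

```bash
python3 -c "
from h import *
s=observe();print(s['time_s'],s['qpos'].round(3),s['position'].round(4));print(R.from_rotvec(s['tool_rot']).as_matrix().round(3))"
```

```text
1.7667 [-0.262  0.353  1.893 -0.002  0.889 -0.25 ] [ 0.4535 -0.007   0.2039]
[[ 0.01   1.     0.007]
 [ 1.    -0.01  -0.004]
 [-0.004  0.007 -1.   ]]
```

>>> carry_out(
  targets=[
    [[40,-20,0],0,-1],
    [[40,-20,0],0,-1],
    [[40,-30,0],0,-1],
    [[0,-30,0],0,-1],
    [[0,0,0],0,-1],
  ],
)

```text
time_s: 2.18
position: [0.3474, 0.1091, 0.2026]
tool_rot: [-2.212, -2.22, 0.012]
force: [-1.1, 0.1, -0.3]
gripper_width: 0.996
gripper_force: 0.0
```

>>> carry_out(
  targets=[
    [[0,-30,0],0,-1],
    [[0,-30,0],0,-1],
    [[0,-30,0],0,-1],
    [[0,-30,0],0,-1],
    [[0,0,0],0,-1],
  ],
)

```text
time_s: 2.6
position: [0.2276, 0.1077, 0.2027]
tool_rot: [-2.217, -2.215, 0.012]
force: [-0.4, 0.1, -0.3]
gripper_width: 0.997
gripper_force: 0.0
```

```bash
cat > st.py <<'E'
from h import *
s=observe();print(round(s['time_s'],2),s['qpos'].round(3),s['position'].round(4),'F',s['force'].round(1),s['gripper_width'].round(3),s['gripper_force'].round(1));print(R.from_rotvec(s['tool_rot']).as_matrix().round(3).tolist())
E
python3 st.py
```

```text
Traceback (most recent call last):
  File "st.py", line 2, in <module>
    s=observe();print(round(s['time_s'],2),s['qpos'].round(3),s['position'].round(4),'F',s['force'].round(1),s['gripper_width'].round(3),s['gripper_force'].round(1));print(R.from_rotvec(s['tool_rot']).as_matrix().round(3).tolist())
                                                                                                             ^^^^^^^^^^^^^^^^^^^^^^^^
AttributeError: 'float' object has no attribute 'round'
```

```bash
sed -i "s/s\['gripper_width'\].round(3),s\['gripper_force'\].round(1)/s['gripper_width'],s['gripper_force']/" st.py; python3 st.py
```

```text
2.6 [-0.015  0.092  2.323 -0.     0.737 -0.014] [0.2276 0.1077 0.2027] F [-0.4  0.1 -0.3] 0.9966716456984298 0.0
[[0.001, 1.0, -0.011], [1.0, -0.001, 0.0], [0.0, -0.011, -1.0]]
```

Run:
```python
import numpy as np
D=[(.527,1.433,np.sqrt(.149**2+.607**2-.112**2),.240),(.353,1.893,np.sqrt(.4535**2+.007**2-.112**2),.2039),(.092,2.323,.2276,.2027)]
A=[];b=[]
for q2,q3,r,z in D:
    A+= [[1,0,np.sin(q2),np.cos(q2),np.sin(q2+q3),np.cos(q2+q3)],[0,1,np.cos(q2),-np.sin(q2),np.cos(q2+q3),-np.sin(q2+q3)]]; b+=[r,z]
A=np.array(A)
for cols in ([0,1,2,4],[0,1,2,4,5],[0,1,2,3,4]):
    x,res,_,_=np.linalg.lstsq(A[:,cols],b,rcond=None);print(cols,x.round(4),(A[:,cols]@x-b).round(4))
```

```text
[0, 1, 2, 4] [-0.0798 -0.2374  0.7108  0.3599] [-0.0043  0.0005  0.0073  0.0008 -0.0031 -0.0012]
[0, 1, 2, 4, 5] [-0.0151 -0.0547  0.612   0.387   0.0945] [ 0. -0. -0.  0.  0. -0.]
[0, 1, 2, 3, 4] [-0.1257 -0.2047  0.7026  0.0288  0.3872] [-0.0041  0.0012  0.007  -0.0013 -0.0028  0.0002]
```

>>> carry_out(
  targets=[
    [[0,30,20],0,-1],
    [[0,30,30],0,-1],
    [[0,10,35],0,-1],
    [[0,0,35],0,-1],
    [[0,0,0],0,-1],
  ],
)

```text
time_s: 3.02
position: [0.3039, 0.1069, 0.0771]
tool_rot: [-2.216, -2.209, 0.019]
force: [-0.2, -0.0, 0.7]
gripper_width: 0.997
gripper_force: 0.0
```

>>> carry_out(
  targets=[
    [[0,-20,0],0,-1],
    [[0,-20,0],0,-1],
    [[0,0,0],0,-1],
  ],
)

```text
time_s: 3.27
position: [0.2595, 0.1075, 0.0854]
tool_rot: [-2.218, -2.215, 0.01]
force: [-1.8, 0.4, -0.3]
gripper_width: 1.001
gripper_force: 0.0
```

>>> carry_out(
  targets=[
    [[0,-20,0],0,-1],
    [[0,0,0],0,-1],
  ],
)

```text
time_s: 3.43
position: [0.2507, 0.1097, 0.0877]
tool_rot: [2.223, 2.22, -0.004]
force: [-0.8, -0.3, 0.2]
gripper_width: 1.002
gripper_force: 0.0
```

```bash
python3 st.py
```

```text
3.43 [-0.003  0.53   2.442 -0.011  0.171  0.009] [0.2507 0.1097 0.0877] F [-0.8 -0.3  0.2] 1.0015997352694894 0.0
[[0.001, 1.0, -0.002], [1.0, -0.001, -0.002], [-0.002, -0.002, -1.0]]
```

>>> carry_out(
  targets=[
    [[0,-36,19],0,-1],
    [[0,-36,19],0,-1],
    [[0,-36,19],0,-1],
    [[0,0,0],0,-1],
  ],
)

```text
time_s: 3.77
position: [0.2144, 0.1543, 0.0566]
tool_rot: [-2.205, -2.212, 0.108]
force: [-0.5, 0.9, -0.4]
gripper_width: 1.0
gripper_force: 0.0
```

```bash
python3 st.py
```

```text
3.77 [ 0.218  0.654  2.44  -0.2    0.117  0.414] [0.2144 0.1543 0.0566] F [-0.5  0.9 -0.4] 0.9996819569435403 0.0
[[-0.004, 0.998, -0.061], [0.999, 0.002, -0.037], [-0.037, -0.061, -0.997]]
```

>>> carry_out(
  targets=[
    [[-30,22,-20],0,-1],
    [[-30,22,-20],0,-1],
    [[-34,14,-24],0,-1],
    [[0,0,0],0,-1],
  ],
)

```text
time_s: 4.1
position: [0.2838, 0.0588, 0.1219]
tool_rot: [-2.229, -2.207, 0.091]
force: [1.1, 1.0, -0.6]
gripper_width: 0.998
gripper_force: 0.0
```

>>> carry_out(
  targets=[
    [[6,-32,20],0,-1],
    [[6,-32,20],0,-1],
    [[6,-32,20],0,-1],
    [[0,0,0],0,-1],
  ],
)

```text
time_s: 4.43
position: [0.2225, 0.1003, 0.0836]
tool_rot: [-2.194, -2.195, 0.166]
force: [0.2, 0.7, 0.2]
gripper_width: 1.004
gripper_force: 0.0
```

```bash
python3 st.py
```

```text
4.43 [ 0.017  0.554  2.442 -0.203  0.251  0.216] [0.2225 0.1003 0.0836] F [0.2 0.7 0.2] 1.0036585824628075 0.0
[[-0.003, 0.995, -0.099], [0.999, -0.002, -0.052], [-0.052, -0.099, -0.994]]
```

```bash
python3 -c "
from plan import *
Rm=plan([75,-135,45],-1.57,13,1); print(Rm.as_matrix().round(3).tolist())
print('push',Rm.inv().apply([-33,4,-22]).round(1))"
```

```text
[[[-10.6, 5.4, -3.5], 0.1208, 1], [[-9.8, 6.7, -3.5], 0.1208, 1], [[-9.0, 7.8, -3.5], 0.1208, 1], [[-8.0, 8.8, -3.5], 0.1208, 1], [[-6.8, 9.7, -3.5], 0.1208, 1]]
[[[-5.6, 10.5, -3.5], 0.1208, 1], [[-4.3, 11.1, -3.5], 0.1208, 1], [[-3.0, 11.5, -3.5], 0.1208, 1], [[-1.5, 11.8, -3.5], 0.1208, 1], [[-0.1, 11.9, -3.5], 0.1208, 1]]
[[[1.3, 11.8, -3.5], 0.1208, 1], [[2.7, 11.6, -3.5], 0.1208, 1], [[4.1, 11.1, -3.5], 0.1208, 1]]
[[0.995, 0.004, -0.099], [-0.001, -0.999, -0.052], [-0.099, 0.052, -0.994]]
push [-30.7  -5.3  24.9]
```

>>> carry_out(
  targets=[
    [[-11,5,-4],0.121,1],
    [[-10,7,-4],0.121,1],
    [[-9,8,-4],0.121,1],
    [[-8,9,-4],0.121,1],
    [[-7,10,-3],0.121,1],
  ],
)

```text
time_s: 4.85
position: [0.2538, 0.0455, 0.1035]
tool_rot: [2.782, 1.445, -0.17]
force: [0.7, 0.2, 0.6]
gripper_width: 0.709
gripper_force: 0.0
```

>>> carry_out(
  targets=[
    [[-6,10,-3],0.121,1],
    [[-4,11,-3],0.121,1],
    [[-3,12,-3],0.121,1],
    [[-2,12,-3],0.121,1],
    [[0,12,-3],0.121,1],
  ],
)

```text
time_s: 5.27
position: [0.2817, -0.0075, 0.1186]
tool_rot: [3.055, 0.544, -0.161]
force: [0.2, -0.1, -0.8]
gripper_width: 0.325
gripper_force: 0.0
```

>>> carry_out(
  targets=[
    [[1,12,-4],0.121,1],
    [[3,12,-4],0.121,1],
    [[4,11,-4],0.121,1],
    [[0,0,0],0,1],
  ],
)

```text
time_s: 5.6
position: [0.3013, -0.0405, 0.1309]
tool_rot: [3.084, -0.013, -0.14]
force: [-0.0, -0.1, 0.2]
gripper_width: 0.044
gripper_force: 0.0
```

>>> carry_out(
  targets=[
    [[-31,-5,25],0,1],
    [[-31,-5,25],0,1],
    [[-31,-5,25],0,1],
    [[-31,-5,25],0,1],
    [[0,0,0],0,1],
  ],
)

```text
time_s: 6.02
position: [0.2382, -0.0259, 0.0642]
tool_rot: [3.085, -0.003, -0.242]
force: [0.0, 0.1, 1.2]
gripper_width: 0.008
gripper_force: 0.0
```

```bash
python3 st.py
```

```text
6.02 [-0.447  0.637  2.441 -0.537  0.215  1.66 ] [ 0.2382 -0.0259  0.0642] F [0.  0.1 1.2] 0.00756089008754413 0.0
[[0.988, 0.002, -0.156], [-0.006, -0.999, -0.046], [-0.156, 0.047, -0.987]]
```

>>> carry_out(
  targets=[
    [[5,35,0],0,1],
    [[-38,-8,6],0,1],
    [[-38,-8,6],0,1],
    [[-38,-8,6],0,1],
    [[-38,-8,6],0,1],
  ],
)

```text
time_s: 6.43
position: [0.1992, -0.0436, 0.1099]
tool_rot: [3.088, -0.011, -0.364]
force: [0.3, 0.0, -0.8]
gripper_width: 0.007
gripper_force: 0.0
```

```bash
python3 st.py
```

```text
6.43 [-0.556  0.473  2.443 -0.361  0.435  1.366] [ 0.1992 -0.0436  0.1099] F [ 0.3  0.  -0.8] 0.00715035500616537 0.0
[[0.973, -0.003, -0.233], [-0.011, -0.999, -0.031], [-0.232, 0.033, -0.972]]
```

>>> carry_out(
  targets=[
    [[-24,-2,33],0,1],
    [[-24,-4,33],0,1],
    [[-28,-6,28],0,1],
    [[-34,-6,20],0,1],
    [[-36,-6,15],0,1],
  ],
)

```text
time_s: 6.85
position: [0.1844, -0.0447, 0.0669]
tool_rot: [3.081, -0.016, -0.542]
force: [-0.0, -0.2, 0.3]
gripper_width: 0.003
gripper_force: 0.0
```

```bash
python3 st.py
```

```text
6.85 [-0.544  0.678  2.442 -0.546  0.367  1.582] [ 0.1844 -0.0447  0.0669] F [-0.  -0.2  0.3] 0.0034462593603791086 0.0
[[0.94, -0.008, -0.341], [-0.012, -1.0, -0.012], [-0.341, 0.015, -0.94]]
```

>>> carry_out(
  targets=[
    [[-34,-6,20],0,1],
    [[-34,-6,20],0,1],
    [[-34,-6,20],0,1],
    [[-34,-6,20],0,1],
    [[0,0,0],0,1],
  ],
)

```text
time_s: 7.27
position: [0.1618, -0.0376, 0.0711]
tool_rot: [3.066, -0.024, -0.681]
force: [1.0, -0.9, -0.1]
gripper_width: 0.01
gripper_force: 0.0
```

```bash
python3 st.py
```

```text
7.27 [-0.532  0.7    2.443 -0.526  0.436  1.581] [ 0.1618 -0.0376  0.0711] F [ 1.  -0.9 -0.1] 0.009523039304402155 0.0
[[0.906, -0.015, -0.424], [-0.015, -1.0, 0.003], [-0.424, 0.004, -0.906]]
```

>>> carry_out(
  targets=[
    [[0,-38,0],0,1],
    [[-34,0,20],0,1],
    [[-34,0,20],0,1],
    [[-34,0,20],0,1],
    [[0,0,0],0,1],
  ],
)

```text
time_s: 7.68
position: [0.1471, 0.0023, 0.0838]
tool_rot: [3.041, -0.021, -0.778]
force: [-0.2, 0.1, -0.3]
gripper_width: 0.004
gripper_force: 0.0
```

```bash
python3 st.py
```

```text
7.68 [-0.392  0.683  2.443 -0.379  0.516  1.57 ] [0.1471 0.0023 0.0838] F [-0.2  0.1 -0.3] 0.003798993804507258 0.0
[[0.877, -0.012, -0.48], [-0.013, -1.0, 0.001], [-0.48, 0.005, -0.877]]
```

>>> carry_out(
  targets=[
    [[-35,1,21],0,1],
    [[0,0,0],0,1],
  ],
)

```text
time_s: 7.85
position: [0.1412, 0.0018, 0.0901]
tool_rot: [3.034, -0.024, -0.809]
force: [-0.2, -0.3, 0.7]
gripper_width: 0.01
gripper_force: 0.0
```

```bash
python3 st.py; python3 -c "
from plan import *
Rm=plan([150,0,155],0,6,1);Rm=plan([326,0,0],1.57,13,-1,Rm);print(Rm.as_matrix().round(3).tolist())"
```

```text
7.85 [-0.396  0.67   2.443 -0.374  0.548  1.561] [0.1412 0.0018 0.0901] F [-0.2 -0.3  0.7] 0.010191725734286746 0.0
[[0.867, -0.014, -0.498], [-0.015, -1.0, 0.002], [-0.498, 0.006, -0.867]]
[[[8.8, -0.2, -34.9], 0.0, 1], [[8.8, -0.2, -34.9], 0.0, 1], [[8.8, -0.2, -34.9], 0.0, 1], [[8.8, -0.2, -34.9], 0.0, 1], [[8.8, -0.2, -34.9], 0.0, 1]]
[[[8.8, -0.2, -34.9], 0.0, 1]]
[[[21.7, -0.4, -12.5], -0.1208, -1], [[21.6, 2.3, -12.5], -0.1208, -1], [[21.2, 4.9, -12.5], -0.1208, -1], [[20.5, 7.4, -12.5], -0.1208, -1], [[19.4, 9.8, -12.5], -0.1208, -1]]
[[[18.1, 12.1, -12.5], -0.1208, -1], [[16.5, 14.1, -12.5], -0.1208, -1], [[14.7, 16.0, -12.5], -0.1208, -1], [[12.7, 17.7, -12.5], -0.1208, -1], [[10.4, 19.1, -12.5], -0.1208, -1]]
[[[8.1, 20.2, -12.5], -0.1208, -1], [[5.6, 21.0, -12.5], -0.1208, -1], [[3.0, 21.5, -12.5], -0.1208, -1]]
[[0.015, 0.867, -0.498], [1.0, -0.016, 0.002], [-0.006, -0.498, -0.867]]
```

>>> carry_out(
  targets=[
    [[9,0,-35],0,1],
    [[9,0,-35],0,1],
    [[9,0,-35],0,1],
    [[9,0,-35],0,1],
    [[9,0,-35],0,1],
  ],
)

```text
time_s: 8.27
position: [0.2671, 0.0004, 0.2189]
tool_rot: [3.033, -0.024, -0.806]
force: [1.0, -0.5, -1.3]
gripper_width: 0.005
gripper_force: 0.0
```

>>> carry_out(
  targets=[
    [[9,0,-35],0,-1],
    [[22,0,-12.5],-0.122,-1],
    [[22,2,-12.5],-0.122,-1],
    [[21,5,-12.5],-0.122,-1],
    [[20,7,-12.5],-0.122,-1],
  ],
)

```text
time_s: 8.68
position: [0.3927, 0.0, 0.243]
tool_rot: [-2.84, -0.691, 0.756]
force: [-0.3, -0.4, 0.5]
gripper_width: 0.297
gripper_force: 0.0
```

>>> carry_out(
  targets=[
    [[19,10,-12.5],-0.122,-1],
    [[18,12,-12.5],-0.122,-1],
    [[17,14,-12.5],-0.122,-1],
    [[15,16,-12.5],-0.122,-1],
    [[13,18,-12.5],-0.122,-1],
  ],
)

```text
time_s: 9.1
position: [0.5183, 0.0011, 0.2423]
tool_rot: [-2.397, -1.449, 0.639]
force: [0.1, -0.0, -0.6]
gripper_width: 0.68
gripper_force: 0.0
```

>>> carry_out(
  targets=[
    [[10,19,-12.5],-0.122,-1],
    [[8,20,-12.5],-0.122,-1],
    [[6,21,-12.5],-0.122,-1],
    [[3,22,-12.5],-0.122,-1],
    [[0,0,0],0,-1],
  ],
)

```text
time_s: 9.52
position: [0.6215, 0.0019, 0.2409]
tool_rot: [-1.928, -1.932, 0.51]
force: [-0.1, -0.2, 0.0]
gripper_width: 0.982
gripper_force: 0.0
```

```bash
python3 st.py; python3 -c "
from seg import *
a,d=read_camera('side'); np.savez('side1.npz',a=a,d=d)
cv2.imwrite('pics/side1.png',cv2.resize(a[90:330,130:450,::-1],(800,600),interpolation=cv2.INTER_CUBIC))"
```

```text
9.52 [-0.144  0.761  1.063 -0.073  1.83  -0.146] [0.6215 0.0019 0.2409] F [-0.1 -0.2  0. ] 0.9824086706669639 0.0
[[-0.002, 0.869, -0.495], [1.0, 0.002, 0.001], [0.002, -0.495, -0.869]]
```

View pics/side1.png

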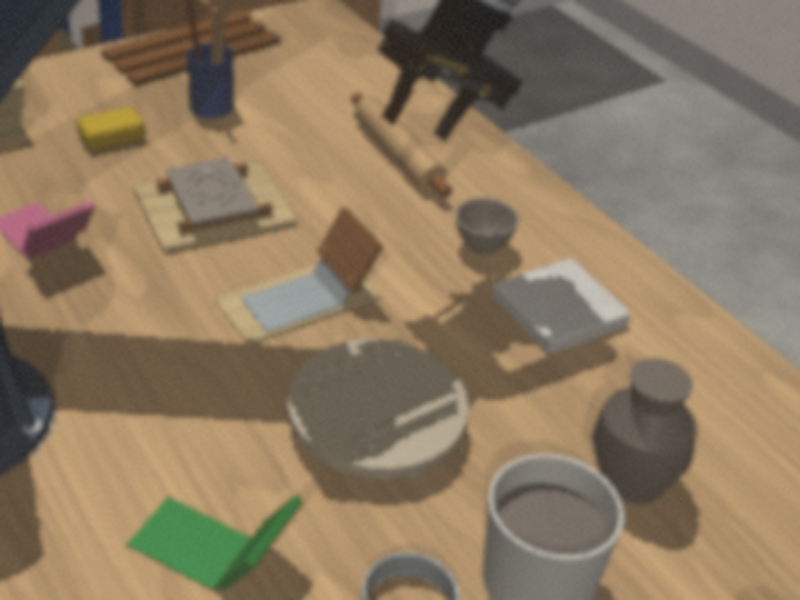

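The side crop shows the gripper tilted as needed, fingers at (400,95) and (460,110), the lifter below it at (320,280), and nothing disturbed. I'll check the lifter pose by projecting its model into both pictures.

Run:
```python
from seg import *
from scipy.optimize import least_squares
s30,c30=.5,.866
t=np.array([56+102*s30-5.2,0,102*c30+3.0-0]) # near top edge
L=[[-56,38,2.5],[-56,-38,2.5],[56+51-5.2,48,88.3+3],[56+51-5.2,-48,88.3+3],[56+13-5.2,48,22.5+3],[56+13-5.2,-48,22.5+3]]
L=np.array(L)
obs=np.array([[242,302],[268,334],[342,206],[382,246],[319,253],[359,291]])/2.5+[130,90]-.3
top=np.array([[361,232],[437,232],[350,52],[446,53],[355,109],[444,109]])*.3125+[130,150]-.35
def P(x): return (R.from_euler('z',x[2]).apply(L)+[x[0],x[1],6])/1000
for use in ('both','side','top'):
    def f(x):
        e=[]
        if use!='top': e.append((project('side',P(x))-obs).ravel())
        if use!='side': e.append((project('top',P(x))-top).ravel())
        return np.concatenate(e)
    r=least_squares(f,[437,1,0],x_scale=[1,1,.01],loss='soft_l1');print(use,r.x.round(3),r.fun.round(1))
```

```text
both [ 4.40113e+02 -8.18000e-01  1.20000e-02] [-0.4 -1.5 -0.  -0.8 -0.   0.6 -0.7  0.1 -1.2  0.5 -2.5  1.4  0.7 -1.6
  0.4 -2.  -0.2  0.9  0.5  0.1 -1.1 -0.8  0.7 -1.2]
side [ 4.42349e+02 -2.89900e+00  4.00000e-02] [ 0.5 -1.   1.4 -0.4  0.1  0.4  0.1 -0.3 -0.9  0.5 -1.6  1.1]
top [4.37283e+02 3.77000e-01 1.00000e-03] [ 0.2 -0.9 -0.2 -1.  -0.2  1.6  0.5  1.1 -1.2 -0.1  0.6 -0.2]
```

>>> carry_out(
  targets=[
    [[-1.4,4,38],0,-1],
    [[0,0,38],0,-1],
    [[0,0,38],0,-1],
    [[0,0,38],0,-1],
    [[0,0,0],0,-1],
  ],
)

```text
time_s: 9.98
position: [0.5363, 0.0023, 0.1046]
tool_rot: [-1.918, -1.913, 0.527]
force: [-0.9, 0.3, -1.1]
gripper_width: 0.999
gripper_force: 0.0
```

>>> carry_out(
  targets=[
    [[0,0,15],0,-1],
    [[0,0,15],0,-1],
    [[0,0,12],0,-1],
    [[0,0,4],0,-1],
    [[0,0,0],0,-1],
  ],
)

```text
time_s: 10.4
position: [0.5227, 0.0013, 0.0699]
tool_rot: [-1.93, -1.926, 0.514]
force: [-0.3, -0.2, 0.4]
gripper_width: 0.999
gripper_force: 0.0
```

```bash
python3 st.py
```

```text
10.4 [-0.166  0.844  1.451 -0.083  1.363 -0.125] [0.5227 0.0013 0.0699] F [-0.3 -0.2  0.4] 0.9989298051099309 0.0
[[0.002, 0.867, -0.498], [1.0, -0.002, 0.001], [0.0, -0.498, -0.867]]
```

>>> carry_out(
  newtons=10,
  targets=[
    [[-0.8,5,0],0,-1],
    [[0,0,0],0,1],
    [[0,0,0],0,1],
    [[0,0,0],0,1],
    [[0,0,0],0,1],
  ],
)

```text
time_s: 10.82
position: [0.5277, 0.0005, 0.0674]
tool_rot: [-1.93, -1.928, 0.513]
force: [0.2, -0.8, -0.5]
gripper_width: 0.78
gripper_force: 0.0
```

>>> carry_out(
  targets=[
    [[0,0,0],0,1],
    [[0,0,0],0,1],
    [[0,0,0],0,1],
    [[0,0,0],0,1],
    [[0,0,0],0,1],
  ],
)

```text
time_s: 11.23
position: [0.5272, 0.0006, 0.067]
tool_rot: [-1.929, -1.927, 0.513]
force: [0.1, -0.8, 1.3]
gripper_width: 0.404
gripper_force: 0.0
```

>>> carry_out(
  targets=[
    [[0,0,0],0,1],
    [[0,0,0],0,1],
    [[0,0,0],0,1],
  ],
)

```text
time_s: 11.48
position: [0.5272, 0.0006, 0.067]
tool_rot: [-1.929, -1.927, 0.513]
force: [-1.0, -0.8, -0.6]
gripper_width: 0.169
gripper_force: 0.0
```

```bash
python3 st.py
```

```text
11.48 [-0.166  0.852  1.439 -0.083  1.366 -0.126] [0.5272 0.0006 0.067 ] F [-1.  -0.8 -0.6] 0.1685902187977413 0.0
[[0.001, 0.867, -0.498], [1.0, -0.001, 0.001], [0.0, -0.498, -0.867]]
```

>>> carry_out(
  targets=[
    [[0,0,0],0,1],
    [[0,0,0],0,1],
    [[0,0,0],0,1],
  ],
)

```text
time_s: 11.73
position: [0.5274, 0.0005, 0.0669]
tool_rot: [-1.929, -1.927, 0.513]
force: [0.4, -0.9, 0.2]
gripper_width: 0.139
gripper_force: 10.0
```

>>> carry_out(
  newtons=55,
  targets=[
    [[0,0,0],0,1],
    [[0,0,0],0,1],
    [[0,0,0],0,1],
  ],
)

```text
time_s: 11.98
position: [0.5274, 0.0004, 0.067]
tool_rot: [-1.929, -1.927, 0.513]
force: [0.9, -0.9, 0.0]
gripper_width: 0.133
gripper_force: 55.0
```

>>> carry_out(
  targets=[
    [[0,-10,-17],0,1],
    [[0,-10,-17],0,1],
    [[0,-10,-17],0,1],
    [[0,0,0],0,1],
    [[0,0,0],0,1],
  ],
)

```text
time_s: 12.4
position: [0.5275, 0.0006, 0.1264]
tool_rot: [-1.932, -1.929, 0.51]
force: [-0.4, 0.5, -1.8]
gripper_width: 0.132
gripper_force: 55.0
```

```bash
python3 st.py
python3 - <<'E'
from seg import *
for n in ('top','side'):
    a,d=read_camera(n); np.savez(n+'2.npz',a=a,d=d)
    if n=='side': cv2.imwrite('pics/side2.png',cv2.resize(a[90:330,130:450,::-1],(800,600),interpolation=cv2.INTER_CUBIC))
    w=cloud(n,d);hsv=cv2.cvtColor(a,cv2.COLOR_RGB2HSV)
    x,y,z=[w[...,i]*1000 for i in range(3)]
    m=(abs(y)<30)&(x>385)&(x<475)&(z>25)&(z<100)
    p=w[m]*1000
    if len(p)>50:
        A=np.c_[p[:,:2]-[430,0],np.ones(len(p))]; 
        c=np.linalg.lstsq(A,p[:,2],rcond=None)[0]; print(n,len(p),'dz/dx,dz/dy,z@(430,0)',c.round(3))
E
```

```text
12.4 [-0.166  0.767  1.423 -0.081  1.464 -0.135] [0.5275 0.0006 0.1264] F [-0.4  0.5 -1.8] 0.1319687471099256 54.99254683032632
[[0.001, 0.869, -0.495], [1.0, -0.001, 0.001], [0.0, -0.495, -0.869]]
top 544 dz/dx,dz/dy,z@(430,0) [3.0000e-03 0.0000e+00 6.6784e+01]
side 334 dz/dx,dz/dy,z@(430,0) [7.0000e-03 9.0000e-03 6.9239e+01]
```

View pics/side2.png

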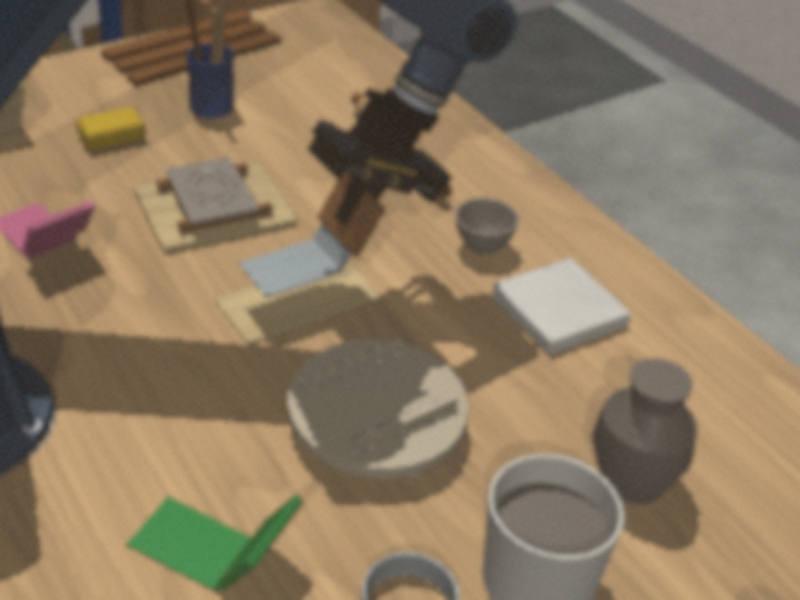

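The crop shows the lifter held level off its pad, blade at about (295,265), with nothing else moved. Next I plan the insertion.

```bash
cat > tgt.py <<'E'
from plan import *
ZT=np.array([-.495,.001,-.869]); OFF=np.array([90,.2,61.])
def tcp(origin,psi): return np.array(origin)+R.from_rotvec(ZT*psi).apply(OFF)
def frame(c,yaw,x,y): return np.array(c)+[x*np.cos(yaw)-y*np.sin(yaw),x*np.sin(yaw)+y*np.cos(yaw)]
B,BY=(436.5,242.7),-.112
S,SY=(422.7,-234.),.058
E
python3 - <<'E'
from tgt import *
psi=.087; cur=observe()['position']*1000
p0=tcp([*frame(B,BY,130,.5),75],psi); print(p0.round(1),cur.round(1))
Rm=plan(p0-cur,-psi,7,1)
print('down');plan([0,0,-45],0,2,1,Rm); plan([0,0,-10.5],0,1,1,Rm)
d=np.append(frame((0,0),BY,-127,0),0);print('in',d);plan(d,0,8,1,Rm)
E
```

```text
[655.6 224.7 136.1] [526.1   0.7 125.1]
[[[32.0, 15.2, -10.5], 0.0124, 1], [[32.2, 14.8, -10.5], 0.0124, 1], [[32.4, 14.4, -10.5], 0.0124, 1], [[32.6, 14.0, -10.5], 0.0124, 1], [[32.7, 13.6, -10.5], 0.0124, 1]]
[[[32.9, 13.2, -10.5], 0.0124, 1], [[33.1, 12.8, -10.5], 0.0124, 1]]
down
[[[1.0, 11.2, 19.5], 0.0, 1], [[1.0, 11.2, 19.5], 0.0, 1]]
[[[0.4, 5.2, 9.1], 0.0, 1]]
in [-126.20428831   14.194281      0.        ]
[[[0.6, -13.8, 7.9], 0.0, 1], [[0.6, -13.8, 7.9], 0.0, 1], [[0.6, -13.8, 7.9], 0.0, 1], [[0.6, -13.8, 7.9], 0.0, 1], [[0.6, -13.8, 7.9], 0.0, 1]]
[[[0.6, -13.8, 7.9], 0.0, 1], [[0.6, -13.8, 7.9], 0.0, 1], [[0.6, -13.8, 7.9], 0.0, 1]]
```

>>> carry_out(
  targets=[
    [[32,15,-10.5],0.0124,1],
    [[32,15,-10.5],0.0124,1],
    [[32.5,14,-10.5],0.0124,1],
    [[32.5,14,-10.5],0.0124,1],
    [[32.5,14,-10.5],0.0124,1],
  ],
)

```text
time_s: 12.92
position: [0.6186, 0.1615, 0.132]
tool_rot: [-1.993, -1.87, 0.534]
force: [0.5, -1.5, -2.6]
gripper_width: 0.138
gripper_force: 55.0
```

>>> carry_out(
  targets=[
    [[33,13,-10.5],0.0124,1],
    [[33,13,-10.5],0.0124,1],
    [[0,0,0],0,1],
    [[0,0,0],0,1],
  ],
)

```text
time_s: 13.25
position: [0.6551, 0.2261, 0.1341]
tool_rot: [-2.016, -1.852, 0.542]
force: [-1.2, -0.8, -4.0]
gripper_width: 0.136
gripper_force: 55.0
```

```bash
python3 st.py
python3 - <<'E'
from tgt import *
psi=.087; cur=observe()['position']*1000
p=tcp([*frame(B,BY,130,.5),19.5],psi); print(p.round(1))
plan(p-cur,0,3,1)
E
```

```text
13.25 [0.142 0.965 0.908 0.071 1.788 0.224] [0.6551 0.2261 0.1341] F [-1.2 -0.8 -4. ] 0.13556102670042985 54.99238810501993
[[0.073, 0.863, -0.5], [0.996, -0.085, -0.001], [-0.044, -0.498, -0.866]]
[655.6 224.7  80.6]
[[[0.3, 9.1, 15.4], 0.0, 1], [[0.3, 9.1, 15.4], 0.0, 1], [[0.3, 9.1, 15.4], 0.0, 1]]
```

>>> carry_out(
  targets=[
    [[0,9,15.5],0,1],
    [[0,9,15.5],0,1],
    [[0.5,9,15.5],0,1],
    [[0,0,0],0,1],
    [[0,0,0],0,1],
  ],
)

```text
time_s: 13.67
position: [0.6543, 0.2211, 0.0811]
tool_rot: [-2.018, -1.845, 0.544]
force: [0.1, -0.8, -0.6]
gripper_width: 0.137
gripper_force: 55.0
```

```bash
python3 st.py
python3 - <<'E'
from seg import *
a,d=read_camera('top'); np.savez('top3.npz',a=a,d=d); b,e=read_camera('side'); np.savez('side3.npz',a=b,d=e)
o=np.vstack([cv2.resize(a[130:250,130:290,::-1],(800,600),interpolation=cv2.INTER_CUBIC)[:300*2]])
o1=cv2.resize(a[140:250,140:260,::-1],(400,367),interpolation=cv2.INTER_CUBIC);o2=cv2.resize(b[110:220,170:290,::-1],(400,367),interpolation=cv2.INTER_CUBIC)
cv2.imwrite('pics/c3.png',np.hstack([o1,o2]))
E
```

```text
13.67 [0.135 1.019 0.933 0.069 1.711 0.216] [0.6543 0.2211 0.0811] F [ 0.1 -0.8 -0.6] 0.1369543439803631 54.99273866415024
[[0.077, 0.861, -0.503], [0.996, -0.089, 0.001], [-0.044, -0.501, -0.864]]
```

View pics/c3.png

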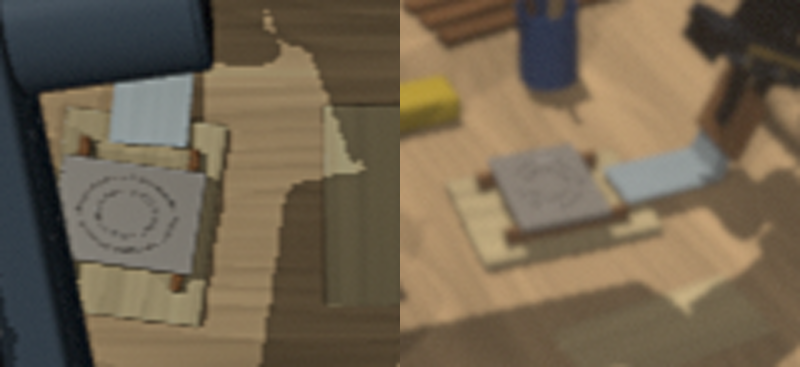

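Left half: blade tip corners at (110,143) and (188,146), strip ends at about (86,140) and (195,152). The blade sits a few millimetres to −y of the corridor's centre. I'll measure the offset.

Run:
```python
from seg import *
from tgt import *
f=np.load('top3.npz');a=f['a'];hsv=cv2.cvtColor(a,cv2.COLOR_RGB2HSV)
s=120/400
c=np.array([[110,143],[188,146.5]])*s+[140,140]-.35
P=onplane('top',c,.022)*1000; print('tip',P.round(1))
def inv(c,yaw,p): d=p-np.array(c); return [d[0]*np.cos(yaw)+d[1]*np.sin(yaw),-d[0]*np.sin(yaw)+d[1]*np.cos(yaw)]
for p in P: print('board frame',np.round(inv(B,BY,p[:2]),1))
q=np.array([[86,140],[195,152]])*s+[140,140]-.35
for p in onplane('top',q,.030)*1000: print('strip end',np.round(inv(B,BY,p[:2]),1))
cur=observe()['position']*1000; Rm=R.from_rotvec(observe()['tool_rot'])
o=cur-(Rm*R.from_matrix(np.array([[0,.869,-.495],[1,0,0],[0,-.495,-.869]])).inv()).apply(OFF); print('lifter origin from tcp',o.round(1),'board',np.round(inv(B,BY,o[:2]),1))
# blade plane from side cloud
w=cloud('side',np.load('side3.npz')['d'])*1000;b=np.load('side3.npz')['a'];h=cv2.cvtColor(b,cv2.COLOR_RGB2HSV)
u0,v0,k=170,110,.3
m=np.zeros(h.shape[:2],bool);m[int(v0+160*k):int(v0+195*k),int(u0+620*k-400*k):int(u0+700*k-400*k)]=1
m&=(w[...,2]>12)&(w[...,2]<40);p=w[m];print(len(p),np.linalg.lstsq(np.c_[p[:,:2]-p[:,:2].mean(0),np.ones(len(p))],p[:,2],rcond=None)[0].round(3))
```

```text
tip [[507.4 266.2  22. ]
 [503.7 189.9  22. ]]
board frame [67.9 31.3]
board frame [ 72.7 -45. ]
strip end [66.8 53.4]
strip end [ 66.4 -53.6]
lifter origin from tcp [566.2 225.9  22.9] board [130.7  -2.2]
225 [-1.7000e-02 -6.3000e-02  2.7052e+01]
```

```bash
cat >> tgt.py <<'E'
RG=np.array([[0,.867,-.498],[1,0,0],[0,-.498,-.867]]) # tool axes at the grasp, lifter flat
def lifter():
    s=observe(); Rl=R.from_rotvec(s['tool_rot'])*R.from_matrix(RG).inv(); o=s['position']*1000-Rl.apply(OFF)
    e=Rl.as_euler('ZYX'); return o,e
def inv(c,yaw,p): d=np.array(p)[:2]-np.array(c); return np.array([d[0]*np.cos(yaw)+d[1]*np.sin(yaw),-d[0]*np.sin(yaw)+d[1]*np.cos(yaw)])
E
python3 st.py; python3 -c "
from tgt import *
o,e=lifter();print(o.round(1),'yaw pitch roll',e.round(4),inv(B,BY,o).round(1))"
```

```text
13.77 [0.136 1.016 0.93  0.07  1.712 0.216] [0.6562 0.2218 0.0837] F [ 0.3  1.2 -2.4] 0.13532660916385195 54.992815274745226
[[0.077, 0.864, -0.498], [0.996, -0.088, 0.001], [-0.043, -0.496, -0.867]]
[566.4 225.9  22.6] yaw pitch roll [-0.0772 -0.0019 -0.0426] [131.   -2.2]
```

```bash
python3 -c "
from tgt import *
plan([.6,5,-3],0,1,1)
plan(np.append(frame((0,0),BY,-127,0),0),0,10,1)"
```

```text
[[[5.2, 1.6, 2.3], 0.0, 1]]
[[[0.4, -11.0, 6.3], 0.0, 1], [[0.4, -11.0, 6.3], 0.0, 1], [[0.4, -11.0, 6.3], 0.0, 1], [[0.4, -11.0, 6.3], 0.0, 1], [[0.4, -11.0, 6.3], 0.0, 1]]
[[[0.4, -11.0, 6.3], 0.0, 1], [[0.4, -11.0, 6.3], 0.0, 1], [[0.4, -11.0, 6.3], 0.0, 1], [[0.4, -11.0, 6.3], 0.0, 1], [[0.4, -11.0, 6.3], 0.0, 1]]
```

>>> carry_out(
  targets=[
    [[5.2,1.6,2.3],0,1],
    [[0,0,0],0,1],
    [[0.4,-5,2.9],0,1],
    [[0.4,-11,6.3],0,1],
    [[0.4,-11,6.3],0,1],
  ],
)

```text
time_s: 14.18
position: [0.6254, 0.2311, 0.0806]
tool_rot: [-2.02, -1.85, 0.536]
force: [-0.6, -0.0, -2.5]
gripper_width: 0.133
gripper_force: 55.0
```

```bash
python3 -c "
from tgt import *
o,e=lifter();print(o.round(1),'ypr',e.round(4),inv(B,BY,o).round(1),observe()['force'].round(1))"
```

```text
[535.7 235.1  19.4] ypr [-0.0764 -0.0031 -0.0425] [99.4  3.6] [-0.6 -0.  -2.5]
```

>>> carry_out(
  targets=[
    [[0.2,-11,6.3],0,1],
    [[0.2,-11,6.3],0,1],
    [[0.2,-11,6.3],0,1],
    [[0.2,-11,6.3],0,1],
    [[0,0,0],0,1],
  ],
)

```text
time_s: 14.6
position: [0.5721, 0.2362, 0.0811]
tool_rot: [-2.016, -1.849, 0.542]
force: [-0.3, -0.6, -3.4]
gripper_width: 0.137
gripper_force: 55.0
```

```bash
python3 -c "
from tgt import *
o,e=lifter();print(o.round(1),'ypr',e.round(4),inv(B,BY,o).round(1),observe()['force'].round(1))"
```

```text
[482.  240.2  20.3] ypr [-0.0749  0.0019 -0.0432] [45.5  2.6] [-0.3 -0.6 -3.4]
```

>>> carry_out(
  targets=[
    [[0.2,-11,6.3],0,1],
    [[0.2,-11,6.3],0,1],
    [[0.2,-11,6.3],0,1],
    [[0,0,0],0,1],
    [[0,0,0],0,1],
  ],
)

```text
time_s: 15.02
position: [0.5379, 0.2393, 0.0805]
tool_rot: [-2.02, -1.851, 0.536]
force: [0.6, -0.1, -2.4]
gripper_width: 0.133
gripper_force: 55.0
```

```bash
python3 -c "
from tgt import *
o,e=lifter();print(o.round(1),'ypr',e.round(4),inv(B,BY,o).round(1),observe()['force'].round(1))
a,d=read_camera('side');b,_=read_camera('top')
o1=cv2.resize(b[140:250,140:260,::-1],(400,367),interpolation=cv2.INTER_CUBIC);o2=cv2.resize(a[110:220,170:290,::-1],(400,367),interpolation=cv2.INTER_CUBIC)
cv2.imwrite('pics/c4.png',np.hstack([o1,o2]))"
```

```text
[448.2 243.3  19.2] ypr [-0.0759 -0.0035 -0.0425] [11.6  1.9] [ 0.6 -0.1 -2.4]
```

View pics/c4.png

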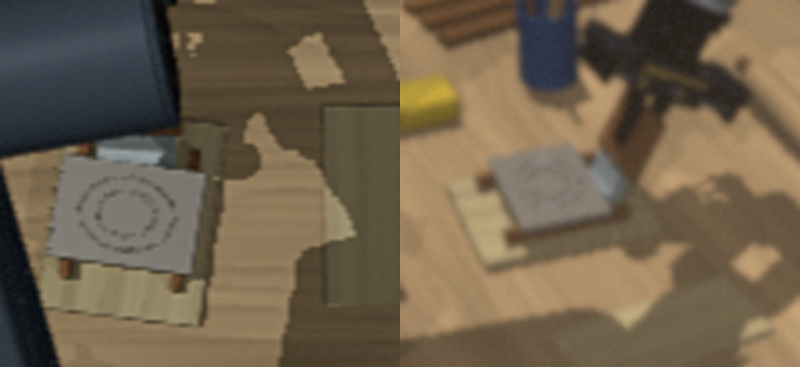

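The blade is under the tile between the strips, seen at (97–175,140–165) in the left half, with the tile undisturbed. I'll nudge it in a little further and lift slowly.

>>> carry_out(
  targets=[
    [[-2,-5.5,3],0,1],
    [[0,0,0],0,1],
    [[0,-1,-1.7],0,1],
    [[0,-1,-1.7],0,1],
    [[0,-0.5,-0.9],0,1],
  ],
)

```text
time_s: 15.53
position: [0.5313, 0.2378, 0.0855]
tool_rot: [-2.02, -1.85, 0.537]
force: [0.6, 0.4, -2.7]
gripper_width: 0.134
gripper_force: 55.0
```

>>> carry_out(
  targets=[
    [[0,-0.5,-0.9],0,1],
    [[0,-0.5,-0.9],0,1],
    [[0,-0.5,-0.9],0,1],
    [[0,-0.5,-0.9],0,1],
    [[0,-0.5,-0.9],0,1],
  ],
)

```text
time_s: 15.95
position: [0.5312, 0.238, 0.0903]
tool_rot: [-2.02, -1.85, 0.537]
force: [0.2, -0.2, -4.0]
gripper_width: 0.135
gripper_force: 55.0
```

>>> carry_out(
  targets=[
    [[0,-0.5,-0.9],0,1],
    [[0,-0.5,-0.9],0,1],
    [[0,-0.5,-0.9],0,1],
    [[0,-0.5,-0.9],0,1],
    [[0,-0.5,-0.9],0,1],
  ],
)

```text
time_s: 16.37
position: [0.5311, 0.2382, 0.0955]
tool_rot: [-2.02, -1.85, 0.537]
force: [-0.2, 0.1, -5.1]
gripper_width: 0.134
gripper_force: 55.0
```

>>> carry_out(
  targets=[
    [[0,-0.75,-1.3],0,1],
    [[0,-0.75,-1.3],0,1],
    [[0,-1,-1.7],0,1],
    [[0,-1,-1.7],0,1],
    [[0,-1,-1.7],0,1],
  ],
)

```text
time_s: 16.78
position: [0.5311, 0.2386, 0.1047]
tool_rot: [-2.02, -1.85, 0.537]
force: [0.1, -1.1, -4.9]
gripper_width: 0.134
gripper_force: 55.0
```

>>> carry_out(
  targets=[
    [[0,-2,-3.5],0,1],
    [[0,-3,-5.2],0,1],
    [[0,-3,-5.2],0,1],
    [[0,-3,-5.2],0,1],
    [[0,-2,-3.5],0,1],
  ],
)

```text
time_s: 17.2
position: [0.5314, 0.2399, 0.1317]
tool_rot: [-2.02, -1.85, 0.536]
force: [-0.3, 0.1, -4.7]
gripper_width: 0.131
gripper_force: 55.0
```

```bash
python3 -c "
from tgt import *
o,e=lifter();print(o.round(1),'ypr',e.round(4),inv(B,BY,o).round(1),observe()['force'].round(1),observe()['time_s'])
a,d=read_camera('side');b,d2=read_camera('top');np.savez('s5.npz',a=a,d=d,b=b,d2=d2)
o1=cv2.resize(b[140:250,140:260,::-1],(400,367),interpolation=cv2.INTER_CUBIC);o2=cv2.resize(a[100:210,170:290,::-1],(400,367),interpolation=cv2.INTER_CUBIC)
cv2.imwrite('pics/c5.png',np.hstack([o1,o2]))"
```

```text
[441.6 244.   70.4] ypr [-0.0764 -0.0031 -0.0423] [5.  1.8] [-0.3  0.1 -4.7] 17.2
```

View pics/c5.png

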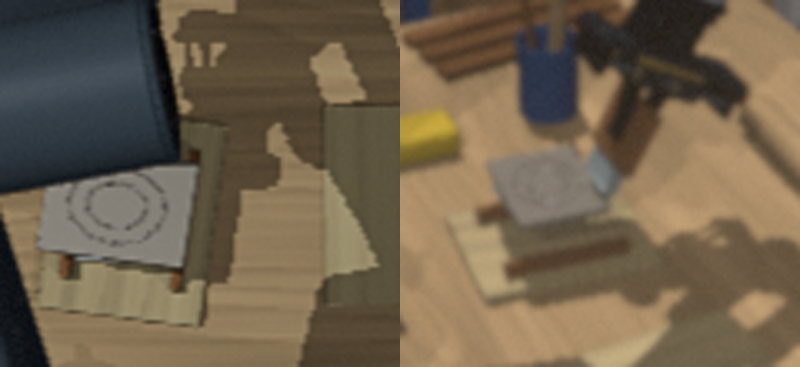

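The tile (left half, centre about (120,215)) rides on the blade, clear of the strips. Now I carry it to a hover above the shelf with gentle ramps.

Run:
```python
from tgt import *
s=observe();cur=s['position']*1000; psi=-.069
p=tcp([429.7,-234.7,97],psi); dp=p-cur; dturn=-.157; print(dp.round(1))
w=np.array([5,9,13,17]+[20]*19+[17,13,9,5]);w=w/w.sum();n=len(w);print(n, np.linalg.norm(dp)*w.max())
Rm=R.from_rotvec(s['tool_rot']);rows=[]
for k in w:
    t=Rm.inv().apply(dp*k);rows.append([[round(float(x),1) for x in t],round(float(dturn*k),4),1]);Rm=Rm*R.from_rotvec([0,0,dturn*k])
for i in range(0,n,5):print(rows[i:i+5])
# tile from image
from seg import *
```

```text
[ -12.1 -471.1   26.4]
27 20.171736434638625
[[[-5.0, 0.2, -0.2], -0.0017, 1], [[-9.1, 0.3, -0.3], -0.003, 1], [[-13.1, 0.4, -0.5], -0.0044, 1], [[-17.1, 0.5, -0.6], -0.0057, 1], [[-20.2, 0.5, -0.8], -0.0067, 1]]
[[[-20.2, 0.3, -0.8], -0.0067, 1], [[-20.2, 0.2, -0.8], -0.0067, 1], [[-20.2, 0.0, -0.8], -0.0067, 1], [[-20.2, -0.1, -0.8], -0.0067, 1], [[-20.2, -0.2, -0.8], -0.0067, 1]]
[[[-20.2, -0.4, -0.8], -0.0067, 1], [[-20.2, -0.5, -0.8], -0.0067, 1], [[-20.1, -0.6, -0.8], -0.0067, 1], [[-20.1, -0.8, -0.8], -0.0067, 1], [[-20.1, -0.9, -0.8], -0.0067, 1]]
[[[-20.1, -1.0, -0.8], -0.0067, 1], [[-20.1, -1.2, -0.8], -0.0067, 1], [[-20.1, -1.3, -0.8], -0.0067, 1], [[-20.1, -1.4, -0.8], -0.0067, 1], [[-20.1, -1.6, -0.8], -0.0067, 1]]
[[[-20.1, -1.7, -0.8], -0.0067, 1], [[-20.1, -1.8, -0.8], -0.0067, 1], [[-20.1, -2.0, -0.8], -0.0067, 1], [[-17.0, -1.8, -0.6], -0.0057, 1], [[-13.0, -1.4, -0.5], -0.0044, 1]]
[[[-9.0, -1.0, -0.3], -0.003, 1], [[-5.0, -0.6, -0.2], -0.0017, 1]]
```

>>> carry_out(
  targets=[
    [[-5,0,0],-0.002,1],
    [[-9,0,-0.5],-0.003,1],
    [[-13,0.5,-0.5],-0.004,1],
    [[-17,0.5,-0.5],-0.006,1],
    [[-20,0.5,-1],-0.007,1],
  ],
)

```text
time_s: 17.72
position: [0.5287, 0.1745, 0.1341]
tool_rot: [-1.996, -1.87, 0.532]
force: [-0.1, -0.1, -4.2]
gripper_width: 0.132
gripper_force: 55.0
```

>>> carry_out(
  targets=[
    [[-20,0.5,-1],-0.007,1],
    [[-20,0,-1],-0.007,1],
    [[-20,0,-1],-0.007,1],
    [[-20,0,-1],-0.007,1],
    [[-20,0,-1],-0.007,1],
  ],
)

```text
time_s: 18.13
position: [0.5271, 0.0737, 0.1409]
tool_rot: [-1.96, -1.9, 0.522]
force: [0.5, 0.1, -4.8]
gripper_width: 0.137
gripper_force: 55.0
```

>>> carry_out(
  targets=[
    [[-20,-0.5,-1],-0.007,1],
    [[-20,-0.5,-1],-0.007,1],
    [[-20,-0.5,-1],-0.007,1],
    [[-20,-1,-1],-0.007,1],
    [[-20,-1,-1],-0.007,1],
  ],
)

```text
time_s: 18.55
position: [0.5248, -0.0261, 0.1478]
tool_rot: [-1.924, -1.93, 0.511]
force: [0.1, 0.5, -4.8]
gripper_width: 0.136
gripper_force: 55.0
```

>>> carry_out(
  targets=[
    [[-20,-1,-1],-0.007,1],
    [[-20,-1,-1],-0.007,1],
    [[-20,-1.5,-1],-0.007,1],
    [[-20,-1.5,-1],-0.007,1],
    [[-20,-1.5,-1],-0.007,1],
  ],
)

```text
time_s: 18.97
position: [0.5229, -0.1259, 0.1543]
tool_rot: [-1.886, -1.96, 0.501]
force: [0.5, 0.1, -5.3]
gripper_width: 0.137
gripper_force: 55.0
```

>>> carry_out(
  targets=[
    [[-20,-1.5,-1],-0.007,1],
    [[-20,-2,-1],-0.007,1],
    [[-20,-2,-1],-0.007,1],
    [[-17,-2,-0.5],-0.006,1],
    [[-13,-1.5,-0.5],-0.004,1],
  ],
)

```text
time_s: 19.38
position: [0.521, -0.2168, 0.1597]
tool_rot: [-1.854, -1.985, 0.492]
force: [1.0, -0.2, -4.6]
gripper_width: 0.131
gripper_force: 55.0
```

>>> carry_out(
  targets=[
    [[-9,-1,0],-0.003,1],
    [[-5,-0.5,0],-0.002,1],
    [[0,0,0],0,1],
    [[0,0,0],0,1],
    [[0,0,0],0,1],
  ],
)

```text
time_s: 19.8
position: [0.5216, -0.2274, 0.16]
tool_rot: [-1.846, -1.992, 0.491]
force: [0.1, 1.2, -4.6]
gripper_width: 0.134
gripper_force: 55.0
```

```bash
python3 -c "
from tgt import *
o,e=lifter();print(o.round(1),'ypr',e.round(4),inv(S,SY,o).round(1),observe()['force'].round(1),observe()['time_s'],observe()['qpos'].round(2))
a,d=read_camera('side');b,d2=read_camera('top');np.savez('s6.npz',a=a,d=d,b=b,d2=d2)
o1=cv2.resize(b[140:250,270:390,::-1],(400,367),interpolation=cv2.INTER_CUBIC);o2=cv2.resize(a[180:290,230:350,::-1],(400,367),interpolation=cv2.INTER_CUBIC)
cv2.imwrite('pics/c6.png',np.hstack([o1,o2]))"
```

```text
[ 431.7 -231.1   98.9] ypr [ 0.0654 -0.0011  0.0396] [9.1 2.4] [ 0.1  1.2 -4.6] 19.8 [-0.49  0.76  1.31 -0.23  1.54 -0.5 ]
```

View pics/c6.png

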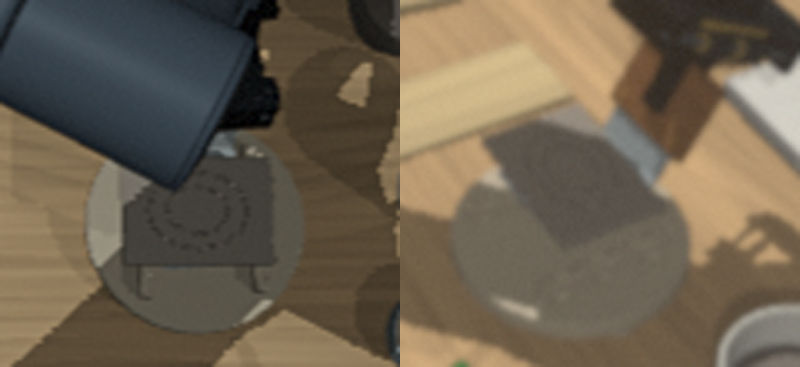

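Left half: the tile's near corners are at (124,262) and (273,264), and its far right corner is at (270,158). I'll turn that into a tile pose.

Run:
```python
from seg import *
from tgt import *
px=np.array([[124,263],[273,265],[270,158]])*.3+[270,140]-.35
zs=[.1132,.1076,.1076]
P=np.array([onplane('top',[p],z)[0] for p,z in zip(px,zs)])*1000; print(P.round(1))
v=P[0]-P[1];print('width',np.linalg.norm(v),'len',np.linalg.norm(P[2]-P[1]))
yaw=np.arctan2(-v[0],v[1]); print('yaw',yaw, np.arctan2(*(P[2]-P[1])[1::-1]))
y2=yaw
c=(P[0]+P[1])[:2]/2+50*np.array([np.cos(y2),np.sin(y2)]);print('center',c.round(1),'shelf',inv(S,SY,c).round(1))
c2=(P[0]+P[2])[:2]/2;print('diag center',c2.round(1),inv(S,SY,c2).round(1))
# depth check of bars and tile
f=np.load('s6.npz');w=cloud('top',f['d2'])*1000
V,U=np.mgrid[0:384,0:512]
m=(U>310)&(U<348)&(V>190)&(V<216)&(abs(w[...,2]-110)<12);p=w[m];print(len(p),np.linalg.lstsq(np.c_[p[:,:2]-[425,-234],np.ones(len(p))],p[:,2],rcond=None)[0].round(3))
plan([0,0,-1],0,1,1)
```

```text
[[ 375.3 -158.6  113.2]
 [ 373.7 -295.4  107.6]
 [ 473.4 -296.7  107.6]]
width 136.9547395269596 len 99.70738477086887
yaw -0.011910578247200758 -0.01218738922499881
center [ 424.5 -227.6] shelf [2.2 6.3]
diag center [ 424.4 -227.6] [2.  6.3]
847 [-2.00000e-03  3.80000e-02  1.09427e+02]
[[[-0.0, 0.5, 0.9], 0.0, 1]]
```

>>> carry_out(
  targets=[
    [[-3,-1,0.5],0,1],
    [[-2.5,-1,0.5],0,1],
    [[-0.1,1,1.7],0,1],
    [[-0.1,2,3.5],0,1],
    [[-0.1,2,3.5],0,1],
  ],
)

```text
time_s: 20.32
position: [0.5199, -0.2341, 0.1497]
tool_rot: [-1.848, -1.992, 0.491]
force: [0.1, 0.5, -5.2]
gripper_width: 0.136
gripper_force: 55.0
```

>>> carry_out(
  targets=[
    [[-0.1,2,3.5],0,1],
    [[-0.1,2,3.5],0,1],
    [[-0.1,2,3.5],0,1],
    [[-0.1,1.5,2.6],0,1],
    [[-0.1,1,1.7],0,1],
  ],
)

```text
time_s: 20.73
position: [0.5197, -0.2339, 0.1322]
tool_rot: [-1.847, -1.991, 0.492]
force: [0.0, -0.4, -5.2]
gripper_width: 0.132
gripper_force: 55.0
```

>>> carry_out(
  targets=[
    [[0,0.5,0.9],0,1],
    [[0,0,0],0,1],
    [[0,0,0],0,1],
  ],
)

```text
time_s: 20.98
position: [0.5199, -0.234, 0.132]
tool_rot: [-1.848, -1.992, 0.491]
force: [-0.2, 0.6, -5.7]
gripper_width: 0.134
gripper_force: 55.0
```

```bash
python3 -c "
from seg import *
from tgt import *
o,e=lifter();print(o.round(1),'ypr',e.round(4),inv(S,SY,o).round(1),observe()['force'].round(1),observe()['time_s'])
b,d2=read_camera('top');w=cloud('top',d2)*1000
V,U=np.mgrid[0:384,0:512]
m=(U>312)&(U<348)&(V>190)&(V<214)&(abs(w[...,2]-85)<15);p=w[m];print(len(p),np.linalg.lstsq(np.c_[p[:,:2]-[425,-234],np.ones(len(p))],p[:,2],rcond=None)[0].round(3))
hsv=cv2.cvtColor(b,cv2.COLOR_RGB2HSV);np.savez('s7.npz',b=b,d=d2)
"
```

```text
[ 430.1 -237.7   70.9] ypr [ 0.0649 -0.0018  0.0383] [ 7.2 -4.1] [-0.2  0.6 -5.7] 20.9833
795 [-9.0000e-03  3.9000e-02  8.1584e+01]
```

>>> carry_out(
  targets=[
    [[-0.1,1,1.7],0,1],
    [[-0.1,1,1.7],0,1],
    [[-0.1,1,1.7],0,1],
    [[0,0.5,0.87],0,1],
    [[0,0.5,0.87],0,1],
  ],
)

```text
time_s: 21.45
position: [0.5198, -0.2339, 0.1237]
tool_rot: [-1.847, -1.992, 0.491]
force: [-0.6, 0.1, -5.0]
gripper_width: 0.131
gripper_force: 55.0
```

>>> carry_out(
  targets=[
    [[0,0.5,0.87],0,1],
    [[0,0.5,0.87],0,1],
    [[0,0.5,0.87],0,1],
    [[0,0.5,0.87],0,1],
    [[0,0.5,0.87],0,1],
  ],
)

```text
time_s: 21.87
position: [0.5199, -0.2337, 0.1191]
tool_rot: [-1.848, -1.992, 0.492]
force: [0.5, 0.1, -4.2]
gripper_width: 0.135
gripper_force: 55.0
```

>>> carry_out(
  targets=[
    [[0,0.5,0.87],0,1],
    [[0,0.5,0.87],0,1],
    [[0,0.5,0.87],0,1],
    [[0,0.5,0.87],0,1],
    [[0,0.5,0.87],0,1],
  ],
)

```text
time_s: 22.28
position: [0.5198, -0.2336, 0.114]
tool_rot: [-1.848, -1.992, 0.492]
force: [-0.2, -0.4, -2.3]
gripper_width: 0.133
gripper_force: 55.0
```

>>> carry_out(
  targets=[
    [[0,0.5,0.87],0,1],
    [[0,0.5,0.87],0,1],
    [[0,0,0],0,1],
    [[0,0,0],0,1],
  ],
)

```text
time_s: 22.62
position: [0.5199, -0.2334, 0.1119]
tool_rot: [-1.847, -1.992, 0.492]
force: [-0.5, 0.3, -2.0]
gripper_width: 0.14
gripper_force: 55.0
```

```bash
python3 -c "
from seg import *
from tgt import *
o,e=lifter();print(o.round(1),'ypr',e.round(4),inv(S,SY,o).round(1),observe()['force'].round(1),observe()['time_s'])
a,d=read_camera('side');b,d2=read_camera('top');w=cloud('top',d2)*1000
V,U=np.mgrid[0:384,0:512]
m=(U>312)&(U<348)&(V>190)&(V<214)&(abs(w[...,2]-70)<12);p=w[m];print(len(p),np.linalg.lstsq(np.c_[p[:,:2]-[425,-234],np.ones(len(p))],p[:,2],rcond=None)[0].round(3))
o1=cv2.resize(b[140:250,270:390,::-1],(400,367),interpolation=cv2.INTER_CUBIC);o2=cv2.resize(a[180:290,230:350,::-1],(400,367),interpolation=cv2.INTER_CUBIC)
cv2.imwrite('pics/c7.png',np.hstack([o1,o2]))
"
```

```text
[ 430.  -237.1   50.8] ypr [ 0.0649 -0.0015  0.0384] [ 7.1 -3.6] [-0.5  0.3 -2. ] 22.6167
803 [-1.8000e-02  5.0000e-03  6.9458e+01]
```

View pics/c7.png

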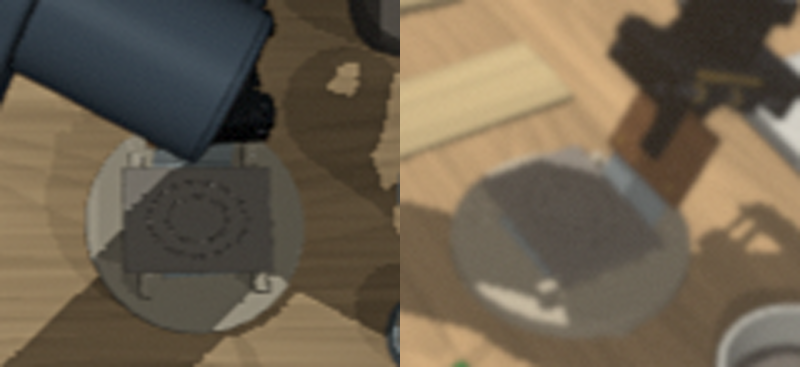

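The tile lies flat on the bars (corners (122,166) and (272,271) in the left half). The force reading is down to the lifter's own weight. I'll check the centring, then plan the withdrawal.

Run:
```python
from seg import *
from tgt import *
px=np.array([[122,167],[271,167],[272,271],[123,272]])*.3+[270,140]-.35
P=onplane('top',px,.070)*1000;print(P.round(1));c=P.mean(0);print(inv(S,SY,c).round(1),'yaw',np.arctan2(-(P[0]-P[1])[0],(P[0]-P[1])[1])-SY)
plan(np.append(frame((0,0),SY,140,0),0),0,10,1)
```

```text
[[ 472.7 -163.7   70. ]
 [ 472.2 -304.9   70. ]
 [ 373.  -301.9   70. ]
 [ 372.6 -162.3   70. ]]
[-0.1  0.8] yaw -0.061627064031253426
[[[-0.1, 12.1, -7.0], 0.0, 1], [[-0.1, 12.1, -7.0], 0.0, 1], [[-0.1, 12.1, -7.0], 0.0, 1], [[-0.1, 12.1, -7.0], 0.0, 1], [[-0.1, 12.1, -7.0], 0.0, 1]]
[[[-0.1, 12.1, -7.0], 0.0, 1], [[-0.1, 12.1, -7.0], 0.0, 1], [[-0.1, 12.1, -7.0], 0.0, 1], [[-0.1, 12.1, -7.0], 0.0, 1], [[-0.1, 12.1, -7.0], 0.0, 1]]
```

>>> carry_out(
  targets=[
    [[-0.1,4,-2.3],0,1],
    [[-0.1,8,-4.6],0,1],
    [[-0.1,12,-7],0,1],
    [[-0.1,12,-7],0,1],
    [[-0.1,12,-7],0,1],
  ],
)

```text
time_s: 23.13
position: [0.5762, -0.2304, 0.1124]
tool_rot: [-1.848, -1.992, 0.491]
force: [0.5, -0.1, -2.2]
gripper_width: 0.135
gripper_force: 55.0
```

```bash
python3 -c "
from tgt import *
o,e=lifter();print(o.round(1),'ypr',e.round(4),inv(S,SY,o).round(1),observe()['force'].round(1),observe()['time_s'])"
```

```text
[ 486.4 -234.    51.2] ypr [ 0.0648 -0.002   0.0383] [63.6 -3.7] [ 0.5 -0.1 -2.2] 23.1333
```

>>> carry_out(
  targets=[
    [[-0.1,12,-7],0,1],
    [[-0.1,12,-7],0,1],
    [[-0.1,12,-7],0,1],
    [[-0.1,12,-7],0,1],
    [[-0.1,12,-7],0,1],
  ],
)

```text
time_s: 23.55
position: [0.6455, -0.2261, 0.1127]
tool_rot: [-1.847, -1.992, 0.491]
force: [0.5, -0.3, -2.9]
gripper_width: 0.133
gripper_force: 55.0
```

>>> carry_out(
  targets=[
    [[0,5,-3],0,1],
    [[0,-10,-17],0,1],
    [[0,-12,-20],0,1],
    [[0,-12,-20],0,1],
    [[0,0,0],0,1],
  ],
)

```text
time_s: 23.97
position: [0.6514, -0.2298, 0.1846]
tool_rot: [-1.855, -1.997, 0.49]
force: [1.2, -0.4, -1.6]
gripper_width: 0.132
gripper_force: 55.0
```

```bash
python3 -c "
from tgt import *
o,e=lifter();print(o.round(1),'ypr',e.round(4),inv(S,SY,o).round(1),observe()['force'].round(1),observe()['time_s'])
cur=observe()['position']*1000;p=tcp([445,1,40],0);print((p-cur).round(1))
plan(p-cur,.0645/.867,10,1)  if 0 else plan(p-cur,-.0745,10,1)"
```

```text
[ 562.  -233.8  122.8] ypr [ 0.0647 -0.0086  0.0336] [139.1  -7.9] [ 1.2 -0.4 -1.6] 23.9667
[-116.4  231.   -83.6]
[[[23.5, -4.3, 12.9], 0.0075, 1], [[23.5, -4.5, 12.9], 0.0075, 1], [[23.5, -4.7, 12.9], 0.0075, 1], [[23.4, -4.8, 12.9], 0.0075, 1], [[23.4, -5.0, 12.9], 0.0075, 1]]
[[[23.3, -5.2, 12.9], 0.0075, 1], [[23.3, -5.4, 12.9], 0.0075, 1], [[23.3, -5.5, 12.9], 0.0075, 1], [[23.2, -5.7, 12.9], 0.0075, 1], [[23.2, -5.9, 12.9], 0.0075, 1]]
```

>>> carry_out(
  targets=[
    [[23.5,-4.5,13],0.0075,1],
    [[23.5,-4.5,13],0.0075,1],
    [[23.5,-4.5,13],0.0075,1],
    [[23.5,-5,13],0.0075,1],
    [[23.5,-5,13],0.0075,1],
  ],
)

```text
time_s: 24.38
position: [0.5893, -0.1116, 0.1368]
tool_rot: [-1.888, -1.959, 0.503]
force: [0.5, 0.6, -3.0]
gripper_width: 0.136
gripper_force: 55.0
```

>>> carry_out(
  targets=[
    [[23.5,-5,13],0.0075,1],
    [[23.5,-5.5,13],0.0075,1],
    [[23,-5.5,13],0.0075,1],
    [[23,-5.5,13],0.0075,1],
    [[23,-6,13],0.0075,1],
  ],
)

```text
time_s: 24.8
position: [0.5311, 0.0037, 0.0958]
tool_rot: [-1.929, -1.927, 0.513]
force: [0.4, 1.0, -2.5]
gripper_width: 0.137
gripper_force: 55.0
```

>>> carry_out(
  targets=[
    [[0,0,0],0,1],
    [[0,0,0],0,1],
    [[0,0,0],0,1],
  ],
)

```text
time_s: 25.05
position: [0.5325, 0.0024, 0.0965]
tool_rot: [-1.928, -1.929, 0.513]
force: [0.2, -0.3, -2.9]
gripper_width: 0.136
gripper_force: 55.0
```

```bash
python3 -c "
from tgt import *
o,e=lifter();print(o.round(1),'ypr',e.round(4),observe()['force'].round(1),observe()['time_s'])
cur=observe()['position']*1000
plan([445-o[0],1-o[1],8-o[2]],0,4,1);plan([0,0,-3],0,1,1)"
```

```text
[442.6   2.2  35.4] ypr [ 0.0006 -0.0011  0.0003] [ 0.2 -0.3 -2.9] 25.05
[[[-0.3, 3.9, 5.7], 0.0, 1], [[-0.3, 3.9, 5.7], 0.0, 1], [[-0.3, 3.9, 5.7], 0.0, 1], [[-0.3, 3.9, 5.7], 0.0, 1]]
[[[-0.0, 1.5, 2.6], 0.0, 1]]
```

>>> carry_out(
  targets=[
    [[0,4,6],0,1],
    [[0,4,6],0,1],
    [[0,3.5,6],0,1],
    [[0,3.5,5.5],0,1],
    [[0,0,0],0,1],
  ],
)

```text
time_s: 25.47
position: [0.5328, 0.0024, 0.0674]
tool_rot: [-1.927, -1.926, 0.514]
force: [-0.0, 0.6, -2.6]
gripper_width: 0.133
gripper_force: 55.0
```

>>> carry_out(
  targets=[
    [[0,0.5,0.9],0,1],
    [[0,0.3,0.5],0,1],
    [[0,0,0],0,1],
    [[0,0,0],0,1],
  ],
)

```text
time_s: 25.8
position: [0.5337, 0.0028, 0.0677]
tool_rot: [-1.928, -1.929, 0.513]
force: [-0.4, 0.2, -3.2]
gripper_width: 0.139
gripper_force: 55.0
```

```bash
python3 -c "
from tgt import *
o,e=lifter();print(o.round(1),'ypr',e.round(4),observe()['force'].round(1),observe()['time_s'])"
```

```text
[443.8   2.6   6.6] ypr [-0.0001 -0.0009  0.001 ] [-0.4  0.2 -3.2] 25.8
```

>>> carry_out(
  targets=[
    [[0,0.3,0.5],0,1],
    [[0,0,0],0,1],
    [[0,0.3,0.5],0,1],
    [[0,0,0],0,1],
  ],
)

```text
time_s: 26.13
position: [0.5337, 0.0028, 0.0669]
tool_rot: [-1.928, -1.928, 0.513]
force: [1.7, -0.2, 1.2]
gripper_width: 0.131
gripper_force: 55.0
```

>>> carry_out(
  newtons=5,
  targets=[
    [[0,0,0],0,1],
    [[0,0,0],0,1],
    [[0,0,0],0,-1],
    [[0,0,0],0,-1],
    [[0,0,0],0,-1],
  ],
)

```text
time_s: 26.55
position: [0.5332, 0.0028, 0.0663]
tool_rot: [-1.927, -1.928, 0.513]
force: [-0.2, -0.1, 0.4]
gripper_width: 0.285
gripper_force: 0.0
```

>>> carry_out(
  targets=[
    [[0,0,0],0,-1],
    [[0,0,0],0,-1],
    [[0,0,0],0,-1],
    [[0,0,0],0,-1],
    [[0,0,0],0,-1],
  ],
)

```text
time_s: 26.97
position: [0.5335, 0.0027, 0.0663]
tool_rot: [-1.928, -1.928, 0.513]
force: [0.1, -0.3, 0.7]
gripper_width: 0.658
gripper_force: 0.0
```

>>> carry_out(
  targets=[
    [[0,0,-10],0,-1],
    [[0,0,-20],0,-1],
    [[0,0,-30],0,-1],
    [[0,0,-35],0,-1],
    [[0,0,-35],0,-1],
  ],
)

```text
time_s: 27.38
position: [0.5987, 0.0028, 0.1808]
tool_rot: [-1.927, -1.928, 0.513]
force: [1.0, -1.0, 0.2]
gripper_width: 0.979
gripper_force: 0.0
```

>>> carry_out(
  targets=[
    [[0,0,-30],0,-1],
    [[0,0,-20],0,-1],
    [[0,0,0],0,-1],
    [[0,0,0],0,-1],
    [[0,0,0],0,-1],
  ],
)

```text
time_s: 27.8
position: [0.6219, 0.0027, 0.2215]
tool_rot: [-1.926, -1.926, 0.515]
force: [0.7, -0.3, 0.4]
gripper_width: 1.001
gripper_force: 0.0
```

```bash
python3 st.py
python3 - <<'E'
from seg import *
from tgt import *
b,d=read_camera('top');a,_=read_camera('side');w=cloud('top',d)*1000
V,U=np.mgrid[0:384,0:512]
def pl(m,c):
    p=w[m];print(len(p),np.linalg.lstsq(np.c_[p[:,:2]-c,np.ones(len(p))],p[:,2],rcond=None)[0].round(3))
x,y,z=[w[...,i] for i in range(3)]
pl((abs(y+234)<60)&(abs(x-423)<42)&(abs(z-70)<12),[423,-234]); pl((abs(y)<30)&(x>395)&(x<480)&(z<20),[440,0])
cv2.imwrite('pics/end.png',np.vstack([cv2.resize(b[130:250,110:390,::-1],(700,300)),cv2.resize(a[100:300,130:400,::-1],(405,300)) .repeat(1,0) if 0 else cv2.copyMakeBorder(cv2.resize(a[100:300,130:400,::-1],(405,300)),0,0,0,295,0)]))
E
```

```text
27.8 [-0.142  0.782  1.074 -0.072  1.804 -0.141] [0.6219 0.0027 0.2215] F [ 0.7 -0.3  0.4] 1.000545245984123 0.0
[[0.0, 0.866, -0.5], [1.0, 0.001, 0.001], [0.001, -0.5, -0.866]]
1008 [ 5.0000e-03 -1.0000e-03  6.9282e+01]
458 [-0.     0.016  7.175]
```

View pics/end.png

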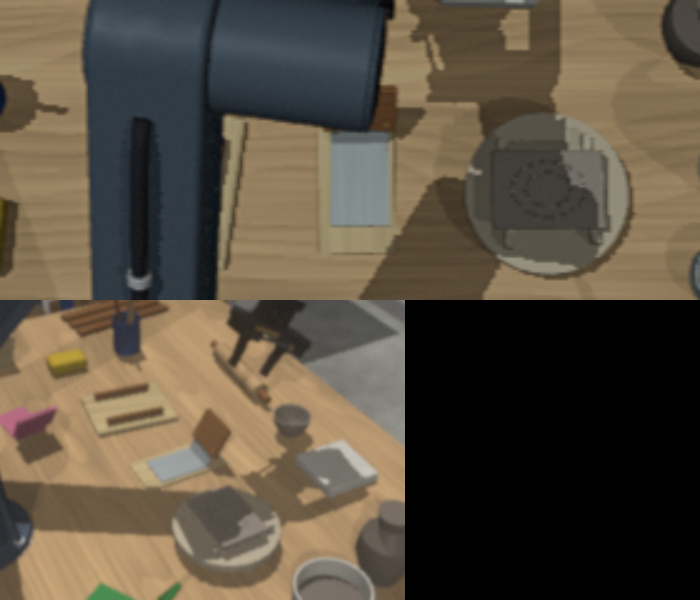

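The tile lies flat and centred on the bars (top view, about (549,190)). The lifter is flat on its pad (blade at (360,178)), the gripper is clear, and the other ware is where it was.

```bash
python3 -c "
from h import *
print(hand_in())"
```

```text
the job is handed in; nothing more can be done
None
```

The job is handed in, with no verdict shown: the tile lies flat on the kiln bars, about 1 mm off centre and 0.06 rad off square, the lifter is flat on its pad, nothing else was seen to move, and it took about 28 s; to get the 30° grip tilt I pushed the arm against joint 3's upper limit, where it read up to 2.443 against the listed 2.44.

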